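# Check the contact fingers and load the resistor jig

### The arm

A 6-joint arm with a two-finger parallel gripper is mounted at the origin on the work surface. World frame = base frame: x ahead of the robot, y to its left, z up, the work surface at z = 0. Lengths are in m, angles in degrees, forces in N, time in s.
With the tool pointing down it reaches from about 0.25 to 0.775 m from the base axis. Payload 4 kg.
Tool frame: the origin (TCP) lies midway between the tips of the shut fingers; the grasp point (between the pads) lies 19 mm behind it; z points along the fingers, y is the line along which they close (so a half turn about z gives the same grasp; the last joint's range is limited). The gripper opens to 85 mm and grips with 20 to 120 N. Pads are 22 mm wide; open, the fingers measure 114 mm over their backs; the gripper's body (76 mm by 85 mm) begins 54 mm behind the grasp point. The pads swing forward as they close: fully open they stand 13 mm farther back than shut.
Start: joints at [-75.006, 4.996, 78.535, -0, 96.463, -5.907], TCP at [0.196, -0.514, 0.231] pointing down, gripper open.
Joint ranges: [-177.83, 177.83], [-43.37, 116.18], [15.69, 146.23], [-61.86, 241.86], [9.47, 152.12], [-147.06, 147.06]. Speed limits (degrees/s): [159.86, 159.86, 180, 180, 180, 180].

### API

Orientations are given as a 3x3 rotation matrix whose columns are the frame's x, y, z axes.
In Python, from station import observe, read_camera, finish_job gives the robot as it stands.
- The arm moves only by the shell command python3 -m handwheel 'ROWS' [OPENING]. ROWS is JSON, a list of rows, each an object of numbers: "x", "y", "z": the shift along the tool's x, y, z in m; "ax", "ay", "az": the turn, a rotation vector about the tool's x, y, z in degrees. In form: [{"x": .., "y": .., "z": .., "ax": .., "ay": .., "az": ..}, ...]. A call has 1 to 20 rows; each row is the pose to reach, as a shift and turn from the pose commanded when the call began, along the tool's axes at that moment; what a row does not reach only later rows make up. A row lasts 1/10 s, in which the tool goes at most 50 mm and 8.59 degrees, less where a joint would pass 70% of its speed; a pose out of reach is approached as far as the arm can. A call with a gripper value outside its range is refused whole. OPENING is the finger opening in m, from 0 to 0.0854, set as the call begins (- or left out, the last holds). The fingers move at their own pace and stop on an object; the grip force is fixed at half the most. Time passes only in rows, so rows that repeat a pose let the fingers close. It gives the time, the measured TCP pose, the force, the opening and the grip force at its end, in the units of the state.
- observe(): the state, without advancing time (a new reading comes with each control period).
- read_camera(name): name is "scene" or "top" or "wrist"; returns a dict with "frame" (400x640x3 uint8, blue, green, red), "depth" (400x640 float32, m along the optical axis (not along the pixel's ray), 0 where there is no reading), "camera_matrix" (3x3 intrinsics, pixels), "position" and "attitude" of the camera in the world; the wrist camera has in their place "hand_eye" (4x4, takes a point from camera to tool coordinates, whose origin is the TCP and whose axes are the flange's). Camera axes: x right, y down, z forward; pixel columns grow to the right and rows downward; lengths in m; the calibration is good to about 2 mm. A picture is of the moment at which its call begins: read the wrist's pose just before it.
- finish_job(): hands the job in; it is judged then, once.
The state is a dict: "time_s": time; "joints": joint angles; "joint_velocities": joint speeds; "effort": joint torques, N m; "ee_pos": TCP position; "tool_rot": TCP orientation; "wrist_force": force on the tool from outside, world axes, zero at the start; "moment": the same for the moment, N m; "gripper_width": finger opening in m; "grasp_force": force on a finger pad.
Only numpy, scipy, OpenCV 4.12 (cv2) and the standard library are available. Lean on these libraries where they do the work, as an engineer would, in place of code of your own. Each camera call takes 0.05 s, during which the arm holds its last target. There are 200 camera calls.

### The job

Get the resistor jig ready for measuring: exactly one of its four contact fingers has gone weak, so before loading anything press the finger tips one by one right down onto their stops until you have felt the weak one give. Push the nest tray by its free end fully out from under the fingers, lay every resistor plate film up and flat in a nest of its own, leaving empty the nest that belongs to the weak finger, and hold the plates by their edges only: the film must never be touched. Then push the tray back fully home with the plates in it, and do not disturb the other things on the bench.

Things in the scene. Friction and masses are not known exactly. Their poses are not given: they have to be found in the camera images.
- pin (a point): steel pivot pin of the jig; point on its axis, 36 mm above the table. Axes are the jig's: z up, y along the tray when home (from the pin outwards, to the robot's left), x away from the robot, to the contact rail. The jig's aluminium base plate is fixed: x -235 to 115, y -43 to 290 mm from the pin, top 10 mm above the table
- rail (a point): centre of the top of the fixed grey rail (30 x 200 mm, 44 mm above the table) to which the four contact fingers are clamped; with the clamps it is 74 mm high, x 76 to 120 mm and y 38 to 238 mm from the pin. Axes as the pin's
- tray (a joint): swing of the nest tray about the pin, rad: 0 = home (nests under the fingers, at its stop), grows as the free end swings towards the robot; 0.9 = fully out, at its other stop. Stiff (0.25 N m friction, about 1 N at its end, plus drag), it stays where left. A steel bar 40 mm wide, top (nest floor) 22 mm above the table
- push_block (a point): centre of the blue block at the tray's free end, 264 mm from the pin, 26 mm above the table; block 30 mm along the tray, 44 mm across it, from just over the base plate to 42 mm above the table. Axes turn with the tray: y along it away from the pin, x across it (away from the robot when home). Push a side of it to swing the tray
- nest1 (a point): centre of the floor of nest 1, nearest the pin (60 mm), on the tray, 22 mm above the table; belongs to finger 1, under which it lies when the tray is home. Axes as the push block's. Ribs and corner nibs 5 mm high leave 44 mm (y) by 60 mm (x) for a plate, long side along x; the x sides are open over the middle 30 mm for gripper fingers
- nest2 (a point): centre of the floor of nest 2, second from the pin (112 mm), on the tray, 22 mm above the table; belongs to finger 2, under which it lies when the tray is home. Axes as the push block's. Ribs and corner nibs 5 mm high leave 44 mm (y) by 60 mm (x) for a plate, long side along x; the x sides are open over the middle 30 mm for gripper fingers
- nest3 (a point): centre of the floor of nest 3, third from the pin (164 mm), on the tray, 22 mm above the table; belongs to finger 3, under which it lies when the tray is home. Axes as the push block's. Ribs and corner nibs 5 mm high leave 44 mm (y) by 60 mm (x) for a plate, long side along x; the x sides are open over the middle 30 mm for gripper fingers
- nest4 (a point): centre of the floor of nest 4, farthest from the pin (216 mm), on the tray, 22 mm above the table; belongs to finger 4, under which it lies when the tray is home. Axes as the push block's. Ribs and corner nibs 5 mm high leave 44 mm (y) by 60 mm (x) for a plate, long side along x; the x sides are open over the middle 30 mm for gripper fingers
- rivet1 (a point): fixed point: top of the 10 mm ball rivet on the free tip of contact finger 1 while unpressed, 66 mm above the table, x 22, y 60 mm from the pin. The finger, a brass leaf spring 13 mm wide, is clamped to the rail 54 mm beyond; pressed 9 mm down it meets its stop. Force grows with depth: just before the stop a sound finger takes about 8 N, the weak one about 2.4 N
- rivet2 (a point): the same for contact finger 2, second from the pin: top of its ball rivet while unpressed, 66 mm above the table, x 22, y 112 mm from the pin, 9 mm above where its stop is met. All four fingers look alike; any one may be the weak one. The stop strip under the leaf is 44 to 47 mm above the table, clear of tray and plates
- rivet3 (a point): the same for contact finger 3, third from the pin: top of its ball rivet while unpressed, 66 mm above the table, x 22, y 164 mm from the pin, 9 mm above where its stop is met. All four fingers look alike; any one may be the weak one. The stop strip under the leaf is 44 to 47 mm above the table, clear of tray and plates
- rivet4 (a point): the same for contact finger 4, farthest from the pin: top of its ball rivet while unpressed, 66 mm above the table, x 22, y 216 mm from the pin, 9 mm above where its stop is met. All four fingers look alike; any one may be the weak one. The stop strip under the leaf is 44 to 47 mm above the table, clear of tray and plates
- plate1_mid (a point): centre of a film resistor plate (not always present): white ceramic, 52 mm along its x, 36 mm along its y, 6 mm thick (this point 3 mm above its underside), about 32 g; a dark film with copper tracks, 36 x 24 mm, covers the middle of its upper face (z up). At first it lies film up on a fixed blue mat 2 mm thick, left of the jig
- plate2_mid (a point): centre of a film resistor plate (not always present): white ceramic, 52 mm along its x, 36 mm along its y, 6 mm thick (this point 3 mm above its underside), about 32 g; a dark film with copper tracks, 36 x 24 mm, covers the middle of its upper face (z up). At first it lies film up on a fixed blue mat 2 mm thick, left of the jig
- plate3_mid (a point): centre of a film resistor plate (not always present): white ceramic, 52 mm along its x, 36 mm along its y, 6 mm thick (this point 3 mm above its underside), about 32 g; a dark film with copper tracks, 36 x 24 mm, covers the middle of its upper face (z up). At first it lies film up on a fixed blue mat 2 mm thick, left of the jig
- std_resistor: bystander: grey standard-resistor can, 72 mm across, 112 mm high with its terminals; origin under its centre
- decade_box: bystander: grey decade box with three black dials, 110 x 160 mm, 90 mm high with its terminals; origin under its centre
- solvent: bystander: white bottle, 54 mm across, 130 mm high; origin under its centre
There are look-alikes about, which are no part of the job. What is shaped like the part that bears plate2_mid but purple or turquoise is not meant. What is shaped like the part that bears plate1_mid but green or pink is not meant.

How it is judged (in metres and radians):
On the way, in this order (a step that is already met when the one before it is completed fails the run):
1. the weak contact finger has been pressed down to its stop (to within 1.5 mm) (height (world z) of leaf_d_c1 below 0.0535 m), for 0.1 s.
2. the tray is out (beyond 0.78 rad) and every plate lies flat in a nest (value of joint tray above 0.78 rad and (horizontal distance between plate1_mid and nest1 below 0.007 m or horizontal distance between plate1_mid and nest2 below 0.007 m or horizontal distance between plate1_mid and nest3 below 0.007 m or horizontal distance between plate1_mid and nest4 below 0.007 m) and height (world z) of plate1_mid between 0.022 and 0.028 m and angle between each of plate1_mid, plate2_mid, plate3_mid's own z axis and vertical below 0.12 rad and (horizontal distance between plate2_mid and nest1 below 0.007 m or horizontal distance between plate2_mid and nest2 below 0.007 m or horizontal distance between plate2_mid and nest3 below 0.007 m or horizontal distance between plate2_mid and nest4 below 0.007 m) and height (world z) of plate2_mid between 0.022 and 0.028 m and (horizontal distance between plate3_mid and nest1 below 0.007 m or horizontal distance between plate3_mid and nest2 below 0.007 m or horizontal distance between plate3_mid and nest3 below 0.007 m or horizontal distance between plate3_mid and nest4 below 0.007 m) and height (world z) of plate3_mid between 0.022 and 0.028 m), for 0.2 s.
At the end, for the whole second after the job is handed in: the tray is home (within 0.05 rad), every plate lies film up and flat on the floor of a nest (centre within 7 mm of the nest's), and none is in the nest under the weak finger (value of joint tray below 0.05 rad and (horizontal distance between plate1_mid and nest1 below 0.007 m or horizontal distance between plate1_mid and nest2 below 0.007 m or horizontal distance between plate1_mid and nest3 below 0.007 m or horizontal distance between plate1_mid and nest4 below 0.007 m) and height (world z) of plate1_mid between 0.022 and 0.028 m and angle between each of plate1_mid, plate2_mid, plate3_mid's own z axis and vertical below 0.12 rad and horizontal distance between each of plate1_mid, plate2_mid, plate3_mid and leaf_d_c1 above 0.035 m and (horizontal distance between plate2_mid and nest1 below 0.007 m or horizontal distance between plate2_mid and nest2 below 0.007 m or horizontal distance between plate2_mid and nest3 below 0.007 m or horizontal distance between plate2_mid and nest4 below 0.007 m) and height (world z) of plate2_mid between 0.022 and 0.028 m and (horizontal distance between plate3_mid and nest1 below 0.007 m or horizontal distance between plate3_mid and nest2 below 0.007 m or horizontal distance between plate3_mid and nest3 below 0.007 m or horizontal distance between plate3_mid and nest4 below 0.007 m) and height (world z) of plate3_mid between 0.022 and 0.028 m); the robot touches nothing.
It fails at once if a gripper finger touches the film of a plate (over 1 N) (contact force between the fingers and plate1_c1 above 1 N or contact force between the fingers and plate2_c1 above 1 N or contact force between the fingers and plate3_c1 above 1 N).
It fails at once if a bystander is moved by more than 20 mm (distance of any of std_resistor, decade_box, solvent from where it was at the start of the episode above 0.02 m).
Of plate1, plate2, plate3 only 2 to 3 are there at a start; the rules pass over those that are not, and their reading is None.
At some moment in a run one of plate1, plate2, plate3 may be knocked a few centimetres aside while the robot is not near it.
Once in a run the grip may slacken for a moment while it holds something.
It also fails if it takes over 205 s, if anything falls off the work surface, if the arm or the gripper's body presses on something with over 40 N, if the wrist force passes 120 N, or if a joint passes its speed limit or range.

## Working session

There is one attempt and no reset: what is moved stays moved. The work goes in short steps, Python scripts to look and compute and a shell command to move; the robot and the scene stay as the last step left them, time stands still between calls to the robot, and variables do not carry over. Pictures are saved under pics/ and viewed, at most 14 in all, crops included, and the job is handed in when it is done.

```bash
mkdir -p pics; ls
cat > h.py <<'E'
import numpy as np, cv2
from station import observe, read_camera
np.set_printoptions(precision=4,suppress=True)
def cam(name):
    s=observe(); c=read_camera(name)
    if 'hand_eye' in c:
        H=np.array(c['hand_eye']); R=np.array(s['tool_rot']); p=np.array(s['ee_pos'])
        c['R']=R@H[:3,:3]; c['t']=R@H[:3,3]+p
    else:
        A=np.array(c['attitude']); c['A']=A
        c['R']=A; c['t']=np.array(c['position'])
    return c
def ray(c,u,v,z):
    d=c['R']@np.linalg.inv(c['camera_matrix'])@np.array([u,v,1.]); return c['t']+d*(z-c['t'][2])/d[2]
def pt(c,u,v):
    z=c['depth'][int(v),int(u)]; return c['t']+c['R']@(np.linalg.inv(c['camera_matrix'])@np.array([u,v,1.])*z)
def proj(c,P):
    q=c['camera_matrix']@(c['R'].T@(np.array(P)-c['t'])); return q[:2]/q[2]
def st():
    s=observe(); print({k:np.round(s[k],4).tolist() for k in ['time_s','ee_pos','tool_rot','wrist_force','gripper_width','grasp_force','joints']})
E
python3 - <<'E'
from h import *
st()
for n in ['top','scene']:
    c=cam(n); cv2.imwrite(f'pics/{n}0.png',c['frame']); print(n,c['t'],c['R'].tolist(),c['camera_matrix'])
E
```

```text
pics
{'time_s': 0.0, 'ee_pos': [0.1961, -0.5133, 0.2301], 'tool_rot': [[0.9342, 0.3568, -0.0006], [0.3568, -0.9342, 0.0022], [0.0002, -0.0023, -1.0]], 'wrist_force': [0.031, -1.1155, 0.2083], 'gripper_width': 0.0853, 'grasp_force': 0.0, 'joints': [-75.0044, 5.0424, 78.6267, 0.0006, 96.4626, -5.9075]}
top [0.2789 0.0463 1.4323] [[-0.004841744711044101, -0.9832940736412551, 0.18195967204339372], [-0.9998298644572102, 0.007998912309272002, 0.0166210571668994], [-0.01779886647036367, -0.18184823932019498, -0.9831655090616817]] [[509.5664   0.     316.5608]
 [  0.     509.5664 192.7621]
 [  0.       0.       1.    ]]
scene [ 1.0796 -0.751   0.796 ] [[0.832731975747275, 0.33211656300072834, -0.44300795156365236], [0.5536608097448389, -0.5054780602395408, 0.6617791462181023], [-0.004142984519574899, -0.7963607971246791, -0.6048076690008289]] [[394.3971   0.     321.4858]
 [  0.     394.3971 197.7577]
 [  0.       0.       1.    ]]
```

View pics/top0.png

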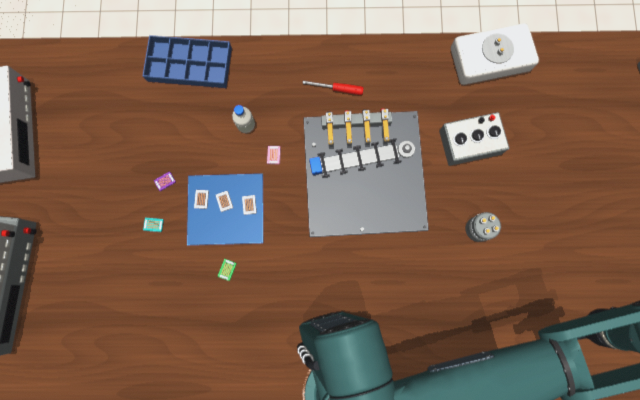

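View pics/scene0.png

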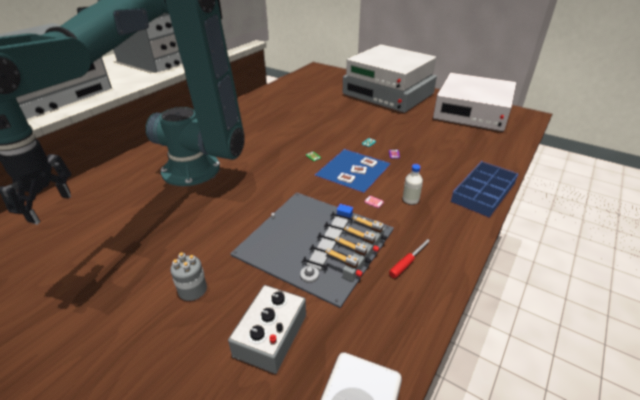

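Run:
```python
from h import *
c=cam('top'); f=c['frame']; hsv=cv2.cvtColor(f,cv2.COLOR_BGR2HSV)
m=((hsv[...,1]<50)&(hsv[...,2]>60)&(hsv[...,2]<150)).astype('u1')*255
m[:105]=0;m[245:]=0;m[:,:295]=0;m[:,435:]=0
m=cv2.morphologyEx(m,cv2.MORPH_OPEN,np.ones((3,3)))
cs,_=cv2.findContours(m,0,1); k=max(cs,key=cv2.contourArea)
r=cv2.minAreaRect(k); b=cv2.boxPoints(r)
B=np.array([ray(c,u,v,.010) for u,v in b]);print(b,B)
print([np.linalg.norm(B[i]-B[i-1]) for i in range(4)])
cx=B.mean(0)[:2]
e=sorted([(B[i]-B[i-1])[:2] for i in range(4)],key=lambda d:-d[1])[0]; ey=e/np.linalg.norm(e); ex=np.array([ey[1],-ey[0]])
# plate centre at jig (-.060,.1235)
pin=cx+.060*ex-.1235*ey; th=np.degrees(np.arctan2(ex[1],ex[0]))
print('pin',pin,'th',th,'pin px by pt',pt(c,406,149))
for y in(.06,.112,.164,.216): print('rivet',pin+.022*ex+y*ey)
for u,v in[(201,199),(224,201),(249,204),(316,165)]: print(ray(c,u,v,.008 if u<300 else .042))
# red/bystanders
for u,v in[(242,120),(475,138),(485,226)]: print('by',pt(c,u,v))
cv2.imwrite('pics/top1.png',cv2.resize(f[90:250,135:435],None,fx=2.6,fy=2.6,interpolation=cv2.INTER_CUBIC))
```

```text
[[383.5164 112.6803]
 [416.877  109.6475]
 [425.1803 200.9836]
 [391.8197 204.0164]] [[ 0.778  -0.1261  0.01  ]
 [ 0.7862 -0.2235  0.01  ]
 [ 0.516  -0.2359  0.01  ]
 [ 0.5081 -0.1418  0.01  ]]
[np.float64(0.2704101332818516), np.float64(0.09768246838704793), np.float64(0.27049150946979794), np.float64(0.09443797710779377)]
pin [ 0.7173 -0.2998] th 4.819279284685746 pin px by pt [ 0.6615 -0.1836  0.0338]
rivet [ 0.7341 -0.2382]
rivet [ 0.7298 -0.1864]
rivet [ 0.7254 -0.1346]
rivet [ 0.721  -0.0828]
[0.5271 0.3996 0.008 ]
[0.5208 0.3337 0.008 ]
[0.5116 0.2623 0.008 ]
[0.6153 0.071  0.042 ]
by [0.7309 0.2726 0.0967]
by [ 0.6761 -0.3635  0.0866]
by [ 0.4351 -0.3751  0.0864]
```

View pics/top1.png

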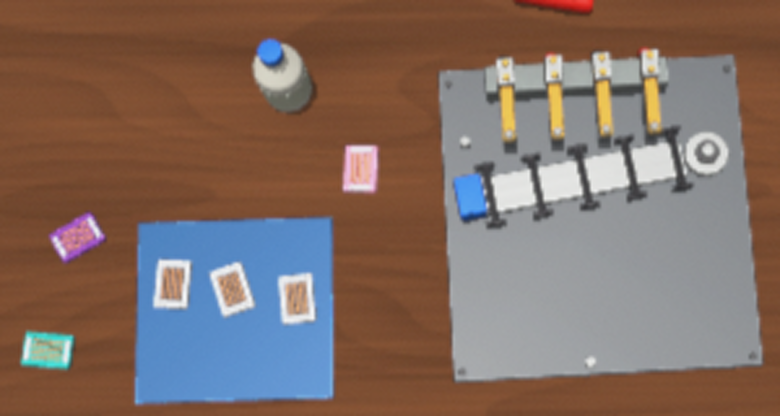

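The crop shows three white plates on the blue mat (crop (172,284), (231,288) and (297,298)). The look-alikes are pink (360,168), purple (77,236), turquoise (47,350) and, in the full image, green (227,270). I'm choosing the three white ones. The jig base corners are at crop (440,71), (733,57), (760,362) and (455,381). The tray starts slightly swung out.

```bash
cat >> h.py <<'E'
def fit2(J,W):
    J=np.array(J);W=np.array(W)[:,:2]; a=J-J.mean(0); b=W-W.mean(0)
    th=np.arctan2((a[:,0]*b[:,1]-a[:,1]*b[:,0]).sum(),(a*b).sum()); R=np.array([[np.cos(th),-np.sin(th)],[np.sin(th),np.cos(th)]])
    t=W.mean(0)-R@J.mean(0); return R,t,th,np.linalg.norm(J@R.T+t-W,axis=1)
E
python3 - <<'E'
from h import *
c=cam('top'); F=lambda x,y:(135+x/2.6,90+y/2.6)
J=[(.115,.29),(.115,-.043),(-.235,-.043),(-.235,.29)]
W=[ray(c,*F(*p),.010) for p in[(440,71),(733,57),(760,362),(455,381)]]
R,t,th,e=fit2(J,W); print('pin',t,np.degrees(th),e)
for y in(.06,.112,.164,.216): print('rivet',R@[.022,y]+t)
pp=ray(c,*F(708,151),.042); bl=ray(c,*F(469,195),.042); print(pp,bl)
d=R.T@(bl[:2]-t); print('block jig',d,'angle',np.arctan2(-d[0],d[1]))
for y in (.06,.112,.164,.216):print(ray(c,*F(*{.06:(655,128),.112:(606,131),.164:(557,134),.216:(509,136)}[y]),.066))
E
```

```text
pin [ 0.6655 -0.1874] 2.6329355157736103 [0.0024 0.0035 0.0044 0.0023]
rivet [ 0.6847 -0.1264]
rivet [ 0.6823 -0.0745]
rivet [ 0.6799 -0.0226]
rivet [0.6776 0.0294]
[ 0.6619 -0.186   0.042 ] [0.6153 0.0727 0.042 ]
block jig [-0.0382  0.2621] angle 0.14458376453450514
[ 0.6812 -0.1266  0.066 ]
[ 0.6784 -0.0743  0.066 ]
[ 0.6756 -0.022   0.066 ]
[0.6739 0.0292 0.066 ]
```

```bash
cat >> h.py <<'E'
def go(p,yaw=None):
    """tool-frame shift to TCP p with tool x at yaw deg, pointing down"""
    s=observe(); R=np.array(s['tool_rot']); d=R.T@(np.array(p)-s['ee_pos']); a=0
    out=dict(zip('xyz',np.round(d,4)))
    y0=np.degrees(np.arctan2(R[1,0],R[0,0]))
    if yaw is not None: out['az']=round((y0-yaw+180)%360-180,2)
    print({k:float(v) for k,v in out.items()},'rows',round(np.linalg.norm(d)/.05,1),'yaw0',round(float(y0),2),'j6',np.round(s['joints'][5],1))
E
python3 - <<'E'
from h import *
c=read_camera('wrist'); print(np.array(c['hand_eye']),c['camera_matrix'])
go([.60,-.05,.25],2.6)
E
```

```text
[[ 0.0013 -0.9623 -0.2721  0.0691]
 [ 1.      0.0014 -0.0002 -0.0003]
 [ 0.0006 -0.272   0.9623 -0.1441]
 [ 0.      0.      0.      1.    ]] [[303.0294   0.     319.3518]
 [  0.     303.0294 194.1925]
 [  0.       0.       1.    ]]
{'x': 0.5427, 'y': -0.289, 'z': -0.0189, 'az': 18.3} rows 12.3 yaw0 20.9 j6 -5.9
```

```bash
python3 -m handwheel '[{"x":0.543,"y":-0.289,"z":-0.019,"az":18.3},{"x":0.543,"y":-0.289,"z":-0.019,"az":18.3},{"x":0.543,"y":-0.289,"z":-0.019,"az":18.3},{"x":0.543,"y":-0.289,"z":-0.019,"az":18.3},{"x":0.543,"y":-0.289,"z":-0.019,"az":18.3},{"x":0.543,"y":-0.289,"z":-0.019,"az":18.3},{"x":0.543,"y":-0.289,"z":-0.019,"az":18.3},{"x":0.543,"y":-0.289,"z":-0.019,"az":18.3},{"x":0.543,"y":-0.289,"z":-0.019,"az":18.3},{"x":0.543,"y":-0.289,"z":-0.019,"az":18.3},{"x":0.543,"y":-0.289,"z":-0.019,"az":18.3},{"x":0.543,"y":-0.289,"z":-0.019,"az":18.3},{"x":0.543,"y":-0.289,"z":-0.019,"az":18.3},{"x":0.543,"y":-0.289,"z":-0.019,"az":18.3},{"x":0.543,"y":-0.289,"z":-0.019,"az":18.3},{"x":0.543,"y":-0.289,"z":-0.019,"az":18.3},{"x":0.543,"y":-0.289,"z":-0.019,"az":18.3},{"x":0.543,"y":-0.289,"z":-0.019,"az":18.3}]' 0
python3 - <<'E'
from h import *
st()
c=cam('wrist'); cv2.imwrite('pics/w1.png',c['frame'])
R=np.array([[np.cos(.046),-np.sin(.046)],[np.sin(.046),np.cos(.046)]]);t=np.array([.6655,-.1874])
for y in(.06,.112,.164,.216): print(proj(c,[*(R@[.022,y]+t),.066]))
E
```

```text
{'time_s': 0.25, 'ee_pos': [0.1962, -0.5136, 0.2307], 'tool_rot': [[0.9342, 0.3568, -0.0003], [0.3568, -0.9342, 0.001], [0.0001, -0.001, -1.0]], 'wrist_force': [0.2914, 0.1955, -0.138], 'gripper_width': 0.0852, 'grasp_force': 0.0, 'joints': [-75.0024, 5.0196, 78.5779, -0.0008, 96.4625, -5.9074]}
[ -45.4881 -962.7566]
[ -155.7305 -1028.2733]
[ -272.586  -1097.7202]
[ -396.6679 -1171.4617]invalid input
```

View pics/w1.png

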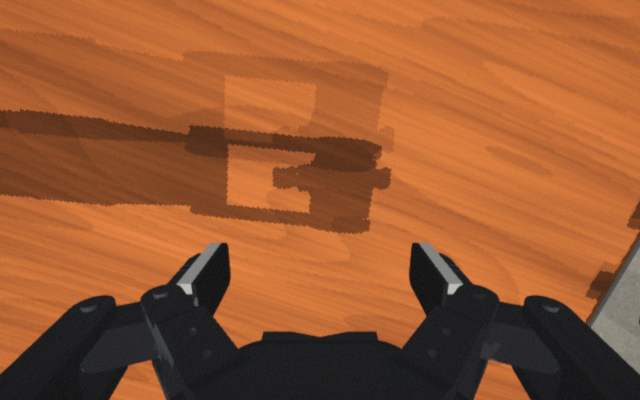

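The move was refused, so this picture still shows the start pose with open fingers over bare bench. Retrying with all six keys in each row.

```bash
python3 -m handwheel '[{"x":0.05,"y":-0.027,"z":-0.002,"ax":0,"ay":0,"az":2}]' 0.0; echo rc $?; python3 -m handwheel --help | head -20
```

```text
time_s: 0.4
ee_pos: [0.2263, -0.4784, 0.2317]
tool_rot: [[0.949, 0.316, -0.002], [0.316, -0.949, -0.0], [-0.002, -0.001, -1.0]]
wrist_force: [1.6, 0.7, 0.2]
gripper_width: 0.0731
grasp_force: 0.0
rc 0invalid input: not JSON, or not a number
```

```bash
python3 -m handwheel '[{"x":0.484,"y":-0.279,"z":-0.017,"ax":0,"ay":0,"az":16.3},{"x":0.484,"y":-0.279,"z":-0.017,"ax":0,"ay":0,"az":16.3},{"x":0.484,"y":-0.279,"z":-0.017,"ax":0,"ay":0,"az":16.3},{"x":0.484,"y":-0.279,"z":-0.017,"ax":0,"ay":0,"az":16.3},{"x":0.484,"y":-0.279,"z":-0.017,"ax":0,"ay":0,"az":16.3},{"x":0.484,"y":-0.279,"z":-0.017,"ax":0,"ay":0,"az":16.3},{"x":0.484,"y":-0.279,"z":-0.017,"ax":0,"ay":0,"az":16.3},{"x":0.484,"y":-0.279,"z":-0.017,"ax":0,"ay":0,"az":16.3},{"x":0.484,"y":-0.279,"z":-0.017,"ax":0,"ay":0,"az":16.3},{"x":0.484,"y":-0.279,"z":-0.017,"ax":0,"ay":0,"az":16.3},{"x":0.484,"y":-0.279,"z":-0.017,"ax":0,"ay":0,"az":16.3},{"x":0.484,"y":-0.279,"z":-0.017,"ax":0,"ay":0,"az":16.3},{"x":0.484,"y":-0.279,"z":-0.017,"ax":0,"ay":0,"az":16.3},{"x":0.484,"y":-0.279,"z":-0.017,"ax":0,"ay":0,"az":16.3},{"x":0.484,"y":-0.279,"z":-0.017,"ax":0,"ay":0,"az":16.3},{"x":0.484,"y":-0.279,"z":-0.017,"ax":0,"ay":0,"az":16.3},{"x":0.484,"y":-0.279,"z":-0.017,"ax":0,"ay":0,"az":16.3},{"x":0.484,"y":-0.279,"z":-0.017,"ax":0,"ay":0,"az":16.3}]' 0
python3 - <<'E'
from h import *
st()
c=cam('wrist'); cv2.imwrite('pics/w2.png',c['frame'])
R=np.array([[np.cos(.046),-np.sin(.046)],[np.sin(.046),np.cos(.046)]]);t=np.array([.6655,-.1874])
for y in(.06,.112,.164,.216): print(proj(c,[*(R@[.022,y]+t),.066]))
E
```

```text
time_s: 2.2
ee_pos: [0.596, -0.056, 0.2504]
tool_rot: [[0.999, 0.044, 0.0], [0.044, -0.999, -0.0], [0.0, 0.0, -1.0]]
wrist_force: [-0.1, -0.4, 0.0]
gripper_width: 0.0001
grasp_force: 0.0
{'time_s': 2.2, 'ee_pos': [0.596, -0.056, 0.2504], 'tool_rot': [[0.999, 0.0441, 0.0004], [0.0441, -0.999, -0.0002], [0.0004, 0.0002, -1.0]], 'wrist_force': [-0.0654, -0.4051, 0.0055], 'gripper_width': 0.0001, 'grasp_force': 0.0, 'joints': [-10.7885, 11.0802, 69.5603, -0.0075, 99.3343, 76.6831]}
[392.0574  91.9394]
[341.4846  91.973 ]
[290.918   92.0067]
[240.3576  92.0403]
```

View pics/w2.png

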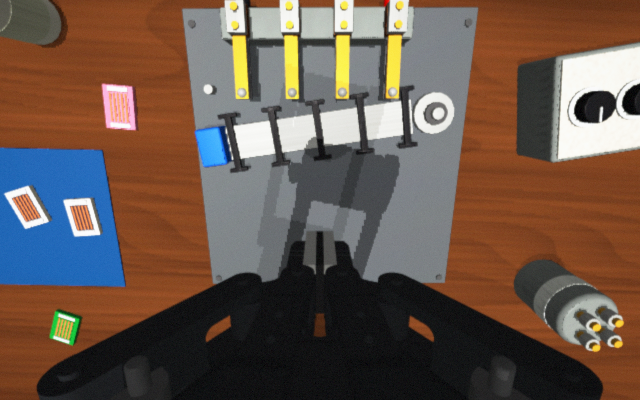

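The rivets sit at (392,92), (342,92), (292,92) and (242,92), within 1 px of the predictions, so the jig frame is good. Next I press them one by one.

Run:
```python
from h import *
for p in ([.6774,.0292,.075],[.6798,-.0228,.075],[.6822,-.0747,.075],[.6846,-.1266,.075]): go(p,2.63)
```

```text
{'x': 0.085, 'y': -0.0813, 'z': 0.1753, 'az': -0.08} rows 4.2 yaw0 2.55 j6 76.7
{'x': 0.085, 'y': -0.0293, 'z': 0.1753, 'az': -0.08} rows 3.9 yaw0 2.55 j6 76.7
{'x': 0.0851, 'y': 0.0227, 'z': 0.1753, 'az': -0.08} rows 3.9 yaw0 2.55 j6 76.7
{'x': 0.0852, 'y': 0.0746, 'z': 0.1753, 'az': -0.08} rows 4.2 yaw0 2.55 j6 76.7
```

```bash
python3 -m handwheel '[{"x":0.085,"y":-0.081,"z":0.12,"ax":0,"ay":0,"az":0},{"x":0.085,"y":-0.081,"z":0.12,"ax":0,"ay":0,"az":0},{"x":0.085,"y":-0.081,"z":0.12,"ax":0,"ay":0,"az":0},{"x":0.085,"y":-0.081,"z":0.175,"ax":0,"ay":0,"az":0},{"x":0.085,"y":-0.081,"z":0.175,"ax":0,"ay":0,"az":0},{"x":0.085,"y":-0.081,"z":0.175,"ax":0,"ay":0,"az":0},{"x":0.085,"y":-0.081,"z":0.175,"ax":0,"ay":0,"az":0},{"x":0.085,"y":-0.081,"z":0.175,"ax":0,"ay":0,"az":0}]'
python3 -m handwheel '[{"x":0,"y":0,"z":0.01,"ax":0,"ay":0,"az":0},{"x":0,"y":0,"z":0.014,"ax":0,"ay":0,"az":0},{"x":0,"y":0,"z":0.016,"ax":0,"ay":0,"az":0},{"x":0,"y":0,"z":0.016,"ax":0,"ay":0,"az":0},{"x":0,"y":0,"z":0.016,"ax":0,"ay":0,"az":0}]'
```

```text
time_s: 3.05
ee_pos: [0.6791, 0.029, 0.0783]
tool_rot: [[0.999, 0.045, 0.005], [0.045, -0.999, -0.0], [0.005, 0.001, -1.0]]
wrist_force: [-0.8, 0.8, -0.0]
gripper_width: 0.0001
grasp_force: 0.0
time_s: 3.55
ee_pos: [0.6783, 0.0292, 0.0604]
tool_rot: [[0.999, 0.045, 0.002], [0.045, -0.999, -0.001], [0.002, 0.001, -1.0]]
wrist_force: [-0.3, -0.9, 4.6]
gripper_width: -0.0001
grasp_force: 2.3
```

```bash
python3 -m handwheel '[{"x":0,"y":0,"z":0.002,"ax":0,"ay":0,"az":0},{"x":0,"y":0,"z":0.003,"ax":0,"ay":0,"az":0},{"x":0,"y":0,"z":0.003,"ax":0,"ay":0,"az":0},{"x":0,"y":0,"z":0.003,"ax":0,"ay":0,"az":0}]'
python3 -m handwheel '[{"x":0,"y":0,"z":0.0015,"ax":0,"ay":0,"az":0},{"x":0,"y":0,"z":0.002,"ax":0,"ay":0,"az":0},{"x":0,"y":0,"z":0.002,"ax":0,"ay":0,"az":0},{"x":0,"y":0,"z":0.002,"ax":0,"ay":0,"az":0}]'
```

```text
time_s: 3.95
ee_pos: [0.6783, 0.0292, 0.0577]
tool_rot: [[0.999, 0.045, 0.002], [0.045, -0.999, -0.001], [0.002, 0.001, -1.0]]
wrist_force: [0.3, -1.2, 6.5]
gripper_width: 0.0001
grasp_force: 3.4
time_s: 4.35
ee_pos: [0.6784, 0.0292, 0.0565]
tool_rot: [[0.999, 0.045, 0.003], [0.045, -0.999, -0.001], [0.003, 0.001, -1.0]]
wrist_force: [-1.2, -0.9, 9.4]
gripper_width: -0.0
grasp_force: 4.4
```

```bash
python3 -m handwheel '[{"x":0,"y":0,"z":-0.022,"ax":0,"ay":0,"az":0},{"x":0,"y":0,"z":-0.022,"ax":0,"ay":0,"az":0},{"x":-0.001,"y":0.03,"z":-0.022,"ax":0,"ay":0,"az":0},{"x":-0.001,"y":0.052,"z":-0.022,"ax":0,"ay":0,"az":0},{"x":-0.001,"y":0.052,"z":-0.022,"ax":0,"ay":0,"az":0},{"x":-0.001,"y":0.052,"z":-0.01,"ax":0,"ay":0,"az":0},{"x":-0.001,"y":0.052,"z":-0.004,"ax":0,"ay":0,"az":0},{"x":-0.001,"y":0.052,"z":-0.003,"ax":0,"ay":0,"az":0},{"x":-0.001,"y":0.052,"z":-0.003,"ax":0,"ay":0,"az":0},{"x":-0.001,"y":0.052,"z":-0.003,"ax":0,"ay":0,"az":0}]'
python3 -m handwheel '[{"x":0,"y":0,"z":0.0015,"ax":0,"ay":0,"az":0},{"x":0,"y":0,"z":0.003,"ax":0,"ay":0,"az":0},{"x":0,"y":0,"z":0.003,"ax":0,"ay":0,"az":0},{"x":0,"y":0,"z":0.003,"ax":0,"ay":0,"az":0}]'
```

```text
time_s: 5.35
ee_pos: [0.6786, -0.0218, 0.0568]
tool_rot: [[0.999, 0.046, -0.001], [0.046, -0.999, -0.0], [-0.001, 0.0, -1.0]]
wrist_force: [-1.5, -1.1, 2.9]
gripper_width: -0.0001
grasp_force: 1.5
time_s: 5.75
ee_pos: [0.6788, -0.0219, 0.056]
tool_rot: [[0.999, 0.046, 0.0], [0.046, -0.999, 0.0], [0.0, -0.0, -1.0]]
wrist_force: [-3.7, -1.1, 10.6]
gripper_width: 0.0002
grasp_force: 4.8
```

Finger 4 took 6.5 N about 0.7 mm above its stop, so it is sound. Finger 3 took only 2.9 N at its stop, then jumped to 10.6 N, so finger 3 is the weak one and nest 3 stays empty. Next I push the tray out.

```bash
cat >> h.py <<'E'
PIN=np.array([.6655,-.1874]); TH=.0459
def rot(a): return np.array([[np.cos(a),-np.sin(a)],[np.sin(a),np.cos(a)]])
def tray(a,xy): return PIN+rot(TH+a)@np.array(xy)
def rows(P0,yaw0,L):
    """tool-frame rows from commanded pose P0 (down, yaw0 rad) to list of (x,y,z,yaw)"""
    for x,y,z,w in L:
        d=rot(-yaw0)@(np.array([x,y])-P0[:2]); print('{"x":%.3f,"y":%.3f,"z":%.3f,"ax":0,"ay":0,"az":%.1f}'%(d[0],-d[1],P0[2]-z,np.degrees(yaw0-w)),end=',')
    print()
E
python3 - <<'E'
from h import *
H=np.array(read_camera('wrist')['hand_eye'])
K=np.array([[303.0294,0,319.3518],[0,303.0294,194.1925],[0,0,1]])
R=np.array([[0.999,0.0441,0.0004],[0.0441,-0.999,-0.0002],[0.0004,0.0002,-1.0]])
c=dict(R=R@H[:3,:3],t=R@H[:3,3]+[0.596,-0.056,0.2504],camera_matrix=K)
J=lambda p:rot(-TH)@(p[:2]-PIN)
print('peg',J(ray(c,209,89,.025)),'pin',J(ray(c,437,113,.036)),'block',[J(ray(c,u,v,.042)) for u,v in((197,131),(223,126),(231,162),(204,167))])
a=.145
p=tray(a,(.043,.264)); go([*p,.12],np.degrees(TH+a))
L=[]
for k in range(14):
    b=min(.145+.06*k,.90); L.append((*tray(b,(.033,.264)),.022,TH+b))
rows(np.array([*p,.022]),TH+a,L)
E
```

```text
peg [0.0274 0.2621] pin [0.0006 0.0003] block [array([-0.019 ,  0.2745]), array([-0.0134,  0.2443]), array([-0.0547,  0.2385]), array([-0.0607,  0.2708])]
{'x': -0.0165, 'y': -0.1028, 'z': -0.064, 'az': -8.31} rows 2.4 yaw0 2.63 j6 80.7
{"x":-0.010,"y":-0.000,"z":0.000,"ax":0,"ay":0,"az":0.0},{"x":-0.026,"y":-0.002,"z":0.000,"ax":0,"ay":0,"az":-3.4},{"x":-0.042,"y":-0.002,"z":0.000,"ax":0,"ay":0,"az":-6.9},{"x":-0.058,"y":-0.002,"z":0.000,"ax":0,"ay":0,"az":-10.3},{"x":-0.074,"y":-0.000,"z":0.000,"ax":0,"ay":0,"az":-13.8},{"x":-0.089,"y":0.002,"z":0.000,"ax":0,"ay":0,"az":-17.2},{"x":-0.105,"y":0.005,"z":0.000,"ax":0,"ay":0,"az":-20.6},{"x":-0.121,"y":0.009,"z":0.000,"ax":0,"ay":0,"az":-24.1},{"x":-0.136,"y":0.015,"z":0.000,"ax":0,"ay":0,"az":-27.5},{"x":-0.150,"y":0.021,"z":0.000,"ax":0,"ay":0,"az":-30.9},{"x":-0.165,"y":0.027,"z":0.000,"ax":0,"ay":0,"az":-34.4},{"x":-0.179,"y":0.035,"z":0.000,"ax":0,"ay":0,"az":-37.8},{"x":-0.192,"y":0.044,"z":0.000,"ax":0,"ay":0,"az":-41.3},{"x":-0.200,"y":0.049,"z":0.000,"ax":0,"ay":0,"az":-43.3},
```

```bash
python3 -m handwheel '[{"x":0,"y":0,"z":-0.04,"ax":0,"ay":0,"az":0},{"x":0,"y":0,"z":-0.06,"ax":0,"ay":0,"az":0},{"x":-0.0165,"y":-0.103,"z":-0.06,"ax":0,"ay":0,"az":-8.3},{"x":-0.0165,"y":-0.103,"z":-0.06,"ax":0,"ay":0,"az":-8.3},{"x":-0.0165,"y":-0.103,"z":-0.06,"ax":0,"ay":0,"az":-8.3},{"x":-0.0165,"y":-0.103,"z":-0.06,"ax":0,"ay":0,"az":-8.3},{"x":-0.0165,"y":-0.103,"z":-0.06,"ax":0,"ay":0,"az":-8.3},{"x":-0.0165,"y":-0.103,"z":-0.02,"ax":0,"ay":0,"az":-8.3},{"x":-0.0165,"y":-0.103,"z":0.01,"ax":0,"ay":0,"az":-8.3},{"x":-0.0165,"y":-0.103,"z":0.034,"ax":0,"ay":0,"az":-8.3},{"x":-0.0165,"y":-0.103,"z":0.034,"ax":0,"ay":0,"az":-8.3},{"x":-0.0165,"y":-0.103,"z":0.034,"ax":0,"ay":0,"az":-8.3}]'
python3 -m handwheel '[{"x":-0.010,"y":0,"z":0,"ax":0,"ay":0,"az":0},{"x":-0.026,"y":-0.002,"z":0,"ax":0,"ay":0,"az":-3.4},{"x":-0.042,"y":-0.002,"z":0,"ax":0,"ay":0,"az":-6.9},{"x":-0.058,"y":-0.002,"z":0,"ax":0,"ay":0,"az":-10.3},{"x":-0.074,"y":0,"z":0,"ax":0,"ay":0,"az":-13.8},{"x":-0.089,"y":0.002,"z":0,"ax":0,"ay":0,"az":-17.2}]'
```

```text
time_s: 7.0
ee_pos: [0.6578, 0.0784, 0.0197]
tool_rot: [[0.982, 0.187, -0.001], [0.187, -0.982, -0.0], [-0.001, 0.0, -1.0]]
wrist_force: [0.3, 0.5, 0.2]
gripper_width: -0.0001
grasp_force: 0.0
time_s: 7.6
ee_pos: [0.5716, 0.061, 0.0227]
tool_rot: [[0.881, 0.473, 0.006], [0.473, -0.881, 0.001], [0.005, 0.002, -1.0]]
wrist_force: [2.2, 0.9, -0.5]
gripper_width: -0.0001
grasp_force: 1.0
```

Run:
```python
from h import *
P=tray(.445,(.033,.264)); 
rows(np.array([*P,.022]),TH+.445,[(*tray(b,(.032,.264)),.022,TH+b) for b in(.5,.56,.62,.68,.74,.80,.85,.89,.90)])
```

```text
{"x":-0.016,"y":-0.001,"z":0.000,"ax":0,"ay":0,"az":-3.2},{"x":-0.032,"y":-0.002,"z":0.000,"ax":0,"ay":0,"az":-6.6},{"x":-0.047,"y":-0.002,"z":0.000,"ax":0,"ay":0,"az":-10.0},{"x":-0.063,"y":-0.000,"z":0.000,"ax":0,"ay":0,"az":-13.5},{"x":-0.079,"y":0.002,"z":0.000,"ax":0,"ay":0,"az":-16.9},{"x":-0.095,"y":0.005,"z":0.000,"ax":0,"ay":0,"az":-20.3},{"x":-0.108,"y":0.009,"z":0.000,"ax":0,"ay":0,"az":-23.2},{"x":-0.118,"y":0.012,"z":0.000,"ax":0,"ay":0,"az":-25.5},{"x":-0.120,"y":0.013,"z":0.000,"ax":0,"ay":0,"az":-26.1},
```

```bash
python3 -m handwheel '[{"x":-0.016,"y":-0.001,"z":0,"ax":0,"ay":0,"az":-3.2},{"x":-0.032,"y":-0.002,"z":0,"ax":0,"ay":0,"az":-6.6},{"x":-0.047,"y":-0.002,"z":0,"ax":0,"ay":0,"az":-10},{"x":-0.063,"y":0,"z":0,"ax":0,"ay":0,"az":-13.5},{"x":-0.079,"y":0.002,"z":0,"ax":0,"ay":0,"az":-16.9},{"x":-0.095,"y":0.005,"z":0,"ax":0,"ay":0,"az":-20.3},{"x":-0.108,"y":0.009,"z":0,"ax":0,"ay":0,"az":-23.2},{"x":-0.118,"y":0.012,"z":0,"ax":0,"ay":0,"az":-25.5},{"x":-0.12,"y":0.013,"z":0,"ax":0,"ay":0,"az":-26.1},{"x":-0.12,"y":0.013,"z":0,"ax":0,"ay":0,"az":-26.1},{"x":-0.12,"y":0.013,"z":0,"ax":0,"ay":0,"az":-26.1}]'
python3 - <<'E'
from h import *
st(); go([.47,.25,.26],2.6)
E
```

```text
time_s: 8.7
ee_pos: [0.4716, -0.0072, 0.0209]
tool_rot: [[0.585, 0.811, 0.002], [0.811, -0.585, -0.0], [0.001, 0.002, -1.0]]
wrist_force: [-0.2, -0.3, -0.1]
gripper_width: 0.0001
grasp_force: 0.0
{'time_s': 8.7, 'ee_pos': [0.4716, -0.0072, 0.0209], 'tool_rot': [[0.5854, 0.8107, 0.0017], [0.8107, -0.5854, -0.0005], [0.0006, 0.0017, -1.0]], 'wrist_force': [-0.1969, -0.2743, -0.1445], 'gripper_width': 0.0001, 'grasp_force': 0.0, 'joints': [-7.7547, 3.3589, 105.2791, -0.0132, 71.2598, 28.0836]}
{'x': 0.2077, 'y': -0.1515, 'z': -0.2392, 'az': 51.57} rows 7.0 yaw0 54.17 j6 28.1
```

```bash
python3 -m handwheel '[{"x":0.01,"y":0,"z":-0.05,"ax":0,"ay":0,"az":0},{"x":0.01,"y":0,"z":-0.1,"ax":0,"ay":0,"az":0},{"x":0.1,"y":-0.1,"z":-0.24,"ax":0,"ay":0,"az":50},{"x":0.1,"y":-0.1,"z":-0.24,"ax":0,"ay":0,"az":50},{"x":0.1,"y":-0.1,"z":-0.24,"ax":0,"ay":0,"az":50},{"x":0.1,"y":-0.1,"z":-0.24,"ax":0,"ay":0,"az":50},{"x":0.1,"y":-0.1,"z":-0.24,"ax":0,"ay":0,"az":50},{"x":0.1,"y":-0.1,"z":-0.24,"ax":0,"ay":0,"az":50},{"x":0.1,"y":-0.1,"z":-0.24,"ax":0,"ay":0,"az":50},{"x":0.1,"y":-0.1,"z":-0.24,"ax":0,"ay":0,"az":50}]' 0.075
python3 - <<'E'
from h import *
st()
c=cam('wrist'); cv2.imwrite('pics/w3.png',c['frame'])
for a in(.85,.9): print([proj(c,[*tray(a,(0,y)),.022]) for y in(.06,.112,.216)],[proj(c,[*tray(a,(x,y)),.042]) for x in(-.022,.022) for y in (.249,.279)])
E
```

```text
time_s: 9.7
ee_pos: [0.4484, 0.1327, 0.2598]
tool_rot: [[0.997, 0.076, -0.0], [0.076, -0.997, -0.0], [-0.0, 0.0, -1.0]]
wrist_force: [-0.2, -0.8, 0.6]
gripper_width: 0.0752
grasp_force: 0.0
{'time_s': 9.7, 'ee_pos': [0.4484, 0.1327, 0.2598], 'tool_rot': [[0.9971, 0.076, -0.0004], [0.076, -0.9971, -0.0002], [-0.0005, 0.0002, -1.0]], 'wrist_force': [-0.173, -0.7673, 0.614], 'gripper_width': 0.0752, 'grasp_force': 0.0, 'joints': [9.5374, -5.7842, 86.0455, -0.0093, 99.7664, 95.1777]}
[array([578.0801,  36.5502]), array([540.3272,  72.2117]), array([471.0479, 137.6532])] [array([469.24  , 171.7934]), array([450.2521, 189.2115]), array([445.6161, 146.9448]), array([426.5892, 165.1581])]
[array([579.6348,  38.4761]), array([543.2485,  75.5965]), array([476.7172, 143.47  ])] [array([476.6254, 177.7847]), array([458.4244, 195.785 ]), array([451.9132, 154.5825]), array([433.7489, 173.3537])]
```

View pics/w3.png

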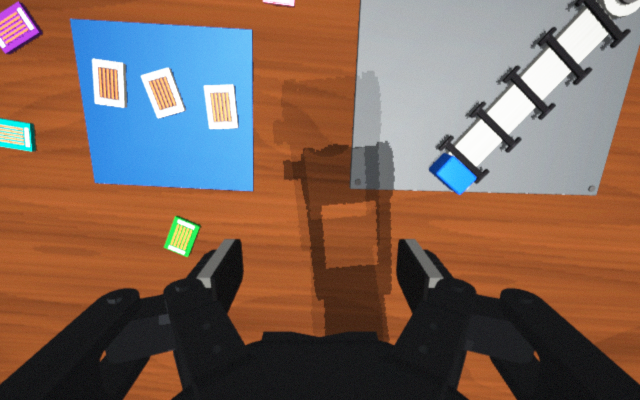

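The three plates are at (109,83), (162,93) and (221,107), and the tray is fully out with its block at (453,173).

```bash
cat >> h.py <<'E'
def plates(c,z=.008,verbose=True):
    f=c['frame']; hsv=cv2.cvtColor(f,cv2.COLOR_BGR2HSV)
    mat=cv2.inRange(hsv,(95,120,60),(125,255,255))
    cs,_=cv2.findContours(mat,0,1); k=cv2.convexHull(max(cs,key=cv2.contourArea)); mm=np.zeros(mat.shape,'u1'); cv2.fillConvexPoly(mm,k,255)
    mm=cv2.erode(mm,np.ones((3,3))); q=cv2.morphologyEx(mm&~mat,cv2.MORPH_OPEN,np.ones((5,5))); out=[]
    for k in cv2.findContours(q,0,1)[0]:
        if cv2.contourArea(k)<200: continue
        W=np.array([ray(c,*p[0],z)[:2] for p in k]); r=cv2.minAreaRect((W*1000).astype('f4'))
        b=cv2.boxPoints(r)/1000; e=[b[1]-b[0],b[2]-b[1]]; l=max(e,key=np.linalg.norm)
        out.append((np.array(r[0])/1000,np.degrees(np.arctan2(l[1],l[0]))%180,sorted(r[1])))
    return sorted(out,key=lambda o:o[0][1])
E
python3 - <<'E'
from h import *
c=cam('wrist')
for o in plates(c): print(o)
hsv=cv2.cvtColor(c['frame'],cv2.COLOR_BGR2HSV)
m=cv2.inRange(hsv,(95,120,60),(125,255,255)); m[:,:400]=0
k=max(cv2.findContours(m,0,1)[0],key=cv2.contourArea); M=cv2.moments(k); u,v=M['m10']/M['m00'],M['m01']/M['m00']
d=rot(-TH)@(ray(c,u,v,.040)[:2]-PIN); print('blk',u,v,d,np.linalg.norm(d),np.arctan2(-d[0],d[1]))
m=cv2.inRange(hsv,(0,0,170),(180,40,255)); m[:,:455]=0; m[:,:][:8]=0; m[180:]=0; m[:, 600:]=0
ys,xs=np.nonzero(m); W=np.array([ray(c,x,y,.022)[:2] for x,y in zip(xs,ys)]); J=(W-PIN)@rot(-TH).T
w=np.linalg.svd(J-J.mean(0))[2][0]; w*=np.sign(w[1]); print('floor',np.arctan2(-w[0],w[1]),J.mean(0),np.arctan2(-J.mean(0)[0],J.mean(0)[1]))
E
```

```text
(array([0.5095, 0.2618]), np.float32(6.4422364), [38.92959213256836, 54.347259521484375])
(array([0.5206, 0.3331]), np.float32(19.258333), [39.52079772949219, 54.20345687866211])
(array([0.5267, 0.3984]), np.float32(176.52583), [40.50200653076172, 53.85654067993164])
blk 452.7426319936958 172.74704491725768 [-0.204   0.1667] 0.2634409099924332 0.8857694988328647
floor -1.134084375331974 [-0.1068  0.0988] 0.8243162802817985
```

Run:
```python
from h import *
go([.5095,.2618,.06],96.4)
```

```text
{'x': 0.0708, 'y': -0.1245, 'z': 0.1996, 'az': -92.12} rows 4.9 yaw0 4.28 j6 95.2
```

```bash
python3 -m handwheel '[{"x":0.071,"y":-0.1245,"z":0.1,"ax":0,"ay":0,"az":-92.1},{"x":0.071,"y":-0.1245,"z":0.1,"ax":0,"ay":0,"az":-92.1},{"x":0.071,"y":-0.1245,"z":0.1,"ax":0,"ay":0,"az":-92.1},{"x":0.071,"y":-0.1245,"z":0.1,"ax":0,"ay":0,"az":-92.1},{"x":0.071,"y":-0.1245,"z":0.1,"ax":0,"ay":0,"az":-92.1},{"x":0.071,"y":-0.1245,"z":0.1,"ax":0,"ay":0,"az":-92.1},{"x":0.071,"y":-0.1245,"z":0.15,"ax":0,"ay":0,"az":-92.1},{"x":0.071,"y":-0.1245,"z":0.15,"ax":0,"ay":0,"az":-92.1},{"x":0.071,"y":-0.1245,"z":0.15,"ax":0,"ay":0,"az":-92.1},{"x":0.071,"y":-0.1245,"z":0.2,"ax":0,"ay":0,"az":-92.1},{"x":0.071,"y":-0.1245,"z":0.2,"ax":0,"ay":0,"az":-92.1},{"x":0.071,"y":-0.1245,"z":0.2,"ax":0,"ay":0,"az":-92.1},{"x":0.071,"y":-0.1245,"z":0.2,"ax":0,"ay":0,"az":-92.1},{"x":0.071,"y":-0.1245,"z":0.2,"ax":0,"ay":0,"az":-92.1}]' 0.066
python3 - <<'E'
from h import *
c=cam('wrist'); cv2.imwrite('pics/w4.png',c['frame']); s=observe()
R=np.array(s['tool_rot']); p=np.array(s['ee_pos'])
D=c['depth']; Ki=np.linalg.inv(c['camera_matrix']); 
v,u=np.nonzero((D>0)&(D<.30)); X=(Ki@np.vstack([u,v,np.ones(len(u))]))*D[v,u]; T=R.T@(c['R']@X+(c['t']-p)[:,None])
m=(np.abs(T[0])<.013)&(T[2]<.03)&(T[2]>-.06)
for side in(-1,1):
    q=m&(T[1]*side>.02)&(T[1]*side<.06); print(side,'tip z max',np.percentile(T[2][q],[99,99.9]),'y near tip',np.median(T[1][q&(T[2]>np.percentile(T[2][q],97))]), q.sum())
go([.5095,.2618,.002],96.4)
for o in plates(c): print(o)
E
```

```text
time_s: 11.2
ee_pos: [0.5113, 0.2622, 0.0615]
tool_rot: [[-0.108, 0.994, 0.003], [0.994, 0.108, 0.001], [0.001, 0.003, -1.0]]
wrist_force: [-0.4, -0.5, 0.4]
gripper_width: 0.066
grasp_force: 0.0
-1 tip z max [-0.0101 -0.0082] y near tip -0.032737143176806816 3454
1 tip z max [-0.01   -0.0079] y near tip 0.033349582259254655 3473
{'x': -0.0003, 'y': -0.002, 'z': 0.0596, 'az': -0.16} rows 1.2 yaw0 96.24 j6 15.3
(array([0.456, 0.232]), np.float32(2.8030312), [13.292375564575195, 19.981426239013672])
(array([0.5784, 0.2409]), np.float32(6.2198143), [22.73853302001953, 31.102245330810547])
(array([0.5099, 0.2616]), np.float32(6.2589326), [37.93012619018555, 53.27342987060547])
(array([0.5208, 0.3331]), np.float32(19.321882), [37.255680084228516, 53.210243225097656])
(array([0.5274, 0.3852]), np.float32(6.333139), [17.66514015197754, 54.17084503173828])
```

View pics/w4.png

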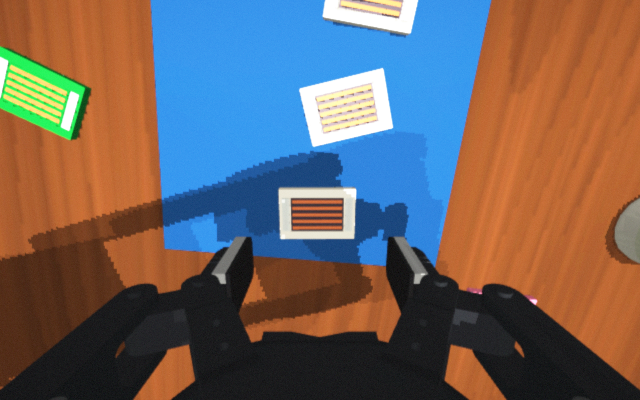

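The crop shows the near plate at (317,214), white with a brown film and centred between the fingers. It is not one of the look-alikes.

```bash
python3 -m handwheel '[{"x":-0.0005,"y":-0.0015,"z":0.03,"ax":0,"ay":0,"az":0},{"x":-0.0005,"y":-0.0015,"z":0.05,"ax":0,"ay":0,"az":0},{"x":-0.0005,"y":-0.0015,"z":0.063,"ax":0,"ay":0,"az":0},{"x":-0.0005,"y":-0.0015,"z":0.063,"ax":0,"ay":0,"az":0},{"x":-0.0005,"y":-0.0015,"z":0.063,"ax":0,"ay":0,"az":0}]'
python3 -m handwheel '[{"x":0,"y":0,"z":0,"ax":0,"ay":0,"az":0},{"x":0,"y":0,"z":0,"ax":0,"ay":0,"az":0},{"x":0,"y":0,"z":0,"ax":0,"ay":0,"az":0},{"x":0,"y":0,"z":0,"ax":0,"ay":0,"az":0},{"x":0,"y":0,"z":0,"ax":0,"ay":0,"az":0}]' 0.045
```

```text
time_s: 11.75
ee_pos: [0.5094, 0.2615, -0.0021]
tool_rot: [[-0.11, 0.994, 0.002], [0.994, 0.11, 0.001], [0.0, 0.002, -1.0]]
wrist_force: [-0.1, 1.0, -0.1]
gripper_width: 0.0661
grasp_force: 0.0
time_s: 12.25
ee_pos: [0.51, 0.2618, -0.0007]
tool_rot: [[-0.11, 0.994, 0.003], [0.994, 0.11, 0.001], [0.001, 0.004, -1.0]]
wrist_force: [-0.1, -0.1, 5.7]
gripper_width: 0.0498
grasp_force: 64.9
```

Run:
```python
from h import *
go([*tray(.885,(0,.10)),.20],np.degrees(TH+.885)+90)
```

```text
{'x': -0.3952, 'y': 0.0328, 'z': -0.201, 'az': -47.04} rows 8.9 yaw0 96.3 j6 15.2
```

```bash
python3 -m handwheel '[{"x":0,"y":0,"z":-0.03,"ax":0,"ay":0,"az":0},{"x":0,"y":0,"z":-0.08,"ax":0,"ay":0,"az":0},{"x":-0.395,"y":0.033,"z":-0.2,"ax":0,"ay":0,"az":-47},{"x":-0.395,"y":0.033,"z":-0.2,"ax":0,"ay":0,"az":-47},{"x":-0.395,"y":0.033,"z":-0.2,"ax":0,"ay":0,"az":-47},{"x":-0.395,"y":0.033,"z":-0.2,"ax":0,"ay":0,"az":-47},{"x":-0.395,"y":0.033,"z":-0.2,"ax":0,"ay":0,"az":-47},{"x":-0.395,"y":0.033,"z":-0.2,"ax":0,"ay":0,"az":-47},{"x":-0.395,"y":0.033,"z":-0.2,"ax":0,"ay":0,"az":-47},{"x":-0.395,"y":0.033,"z":-0.2,"ax":0,"ay":0,"az":-47},{"x":-0.395,"y":0.033,"z":-0.2,"ax":0,"ay":0,"az":-47},{"x":-0.395,"y":0.033,"z":-0.2,"ax":0,"ay":0,"az":-47},{"x":-0.395,"y":0.033,"z":-0.2,"ax":0,"ay":0,"az":-47},{"x":-0.395,"y":0.033,"z":-0.2,"ax":0,"ay":0,"az":-47}]'
python3 - <<'E'
from h import *
c=cam('wrist'); cv2.imwrite('pics/w5.png',c['frame'])
for y in(.06,.112,.164,.216): print(proj(c,[*tray(.885,(0,y)),.022]))
E
```

```text
time_s: 13.65
ee_pos: [0.5844, -0.1266, 0.1965]
tool_rot: [[-0.802, 0.597, -0.001], [0.597, 0.802, 0.001], [0.001, 0.0, -1.0]]
wrist_force: [-0.7, 0.3, -0.8]
gripper_width: 0.0495
grasp_force: 62.4
[318.5368 212.2992]
[318.5879 166.0401]
[318.6437 115.5773]
[318.7049  60.3105]
```

View pics/w5.png

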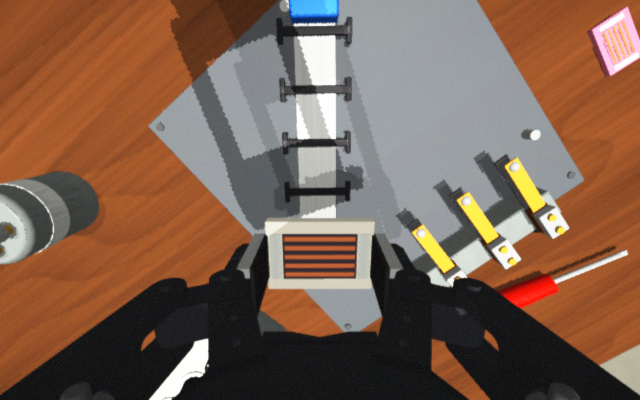

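The held plate is square and flat in the grip, with its top face at (266–376, 220–288). The ribs are centred at (315,30), (315,90), (317,142) and (318,190). That puts the tray on its stop at 0.90 rad.

```bash
cat >> h.py <<'E'
def held(c,z):
    """centre and long-axis of held plate in tool frame, from light-coloured top face"""
    s=observe(); hsv=cv2.cvtColor(c['frame'],cv2.COLOR_BGR2HSV); m=cv2.inRange(hsv,(0,0,130),(180,75,255))
    m[:200]=0;m[310:]=0;m[:,:255]=0;m[:,390:]=0; n=np.zeros_like(m)
    ks=[k for k in cv2.findContours(cv2.morphologyEx(m,cv2.MORPH_OPEN,np.ones((3,3))),0,1)[0]]
    k=cv2.convexHull(max(ks,key=cv2.contourArea)); R=np.array(s['tool_rot'])
    W=np.array([R.T@(ray(c,*p[0],s['ee_pos'][2]+z)-s['ee_pos']) for p in k])[:,:2]
    r=cv2.minAreaRect((W*1000).astype('f4')); print('held centre mm',r)
E
python3 - <<'E'
from h import *
c=cam('wrist'); held(c,.0087)
for q in[(267,220),(375,220),(373,289),(267,288)]:
    s=observe(); print(np.array(s['tool_rot']).T@(ray(c,*q,s['ee_pos'][2]+.0087)-s['ee_pos']))
go([*tray(.90,(0,.216)),.0205],np.degrees(TH+.90)+90)
E
```

```text
held centre mm ((-1.4750289916992188, 1.6994686126708984), (64.64629364013672, 59.06279373168945), 89.94107818603516)
[ 0.0181 -0.0246 -0.0087]
[ 0.0182  0.0268 -0.0087]
[-0.0192  0.0276 -0.0087]
[-0.0186 -0.0262 -0.0087]
{'x': 0.1142, 'y': -0.0038, 'z': 0.1761, 'az': -0.78} rows 4.2 yaw0 143.41 j6 -71.0
```

```bash
python3 -m handwheel '[{"x":0.114,"y":-0.004,"z":0.05,"ax":0,"ay":0,"az":-0.8},{"x":0.114,"y":-0.004,"z":0.1,"ax":0,"ay":0,"az":-0.8},{"x":0.114,"y":-0.004,"z":0.14,"ax":0,"ay":0,"az":-0.8},{"x":0.114,"y":-0.004,"z":0.14,"ax":0,"ay":0,"az":-0.8},{"x":0.114,"y":-0.004,"z":0.14,"ax":0,"ay":0,"az":-0.8},{"x":0.114,"y":-0.004,"z":0.14,"ax":0,"ay":0,"az":-0.8}]'
python3 - <<'E'
from h import *
c=cam('wrist'); cv2.imwrite('pics/w6.png',c['frame'])
go([*tray(.90,(0,.216)),.0205],np.degrees(TH+.90)+90)
E
```

```text
time_s: 14.35
ee_pos: [0.4913, -0.0622, 0.0575]
tool_rot: [[-0.811, 0.585, 0.0], [0.585, 0.811, -0.0], [-0.0, -0.0, -1.0]]
wrist_force: [0.3, 0.1, 0.5]
gripper_width: 0.0495
grasp_force: 64.9
{'x': 0.0039, 'y': -0.0002, 'z': 0.039, 'az': -0.04} rows 0.8 yaw0 144.16 j6 -68.0
```

View pics/w6.png

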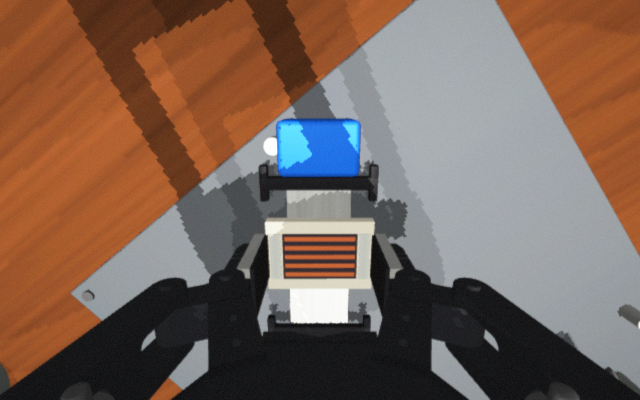

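The plate (centre u≈320) lines up with the rib (260–378) and the peg is at (270,146), so the tray is on its stop. Lowering.

```bash
python3 -m handwheel '[{"x":0.004,"y":0,"z":0.02,"ax":0,"ay":0,"az":0},{"x":0.004,"y":0,"z":0.032,"ax":0,"ay":0,"az":0},{"x":0.004,"y":0,"z":0.038,"ax":0,"ay":0,"az":0},{"x":0.004,"y":0,"z":0.038,"ax":0,"ay":0,"az":0},{"x":0.004,"y":0,"z":0.038,"ax":0,"ay":0,"az":0}]'
python3 - <<'E'
from h import *
go([*tray(.90,(0,.216)),.0195],np.degrees(TH+.90)+90)
E
```

```text
time_s: 14.9
ee_pos: [0.4888, -0.0609, 0.02]
tool_rot: [[-0.81, 0.587, 0.002], [0.587, 0.81, -0.0], [-0.002, 0.001, -1.0]]
wrist_force: [-0.8, 0.1, 0.7]
gripper_width: 0.0498
grasp_force: 64.9
{'x': -0.0013, 'y': 0.0008, 'z': 0.0005, 'az': -0.11} rows 0.0 yaw0 144.09 j6 -67.8
```

```bash
python3 -m handwheel '[{"x":-0.001,"y":0,"z":0.0005,"ax":0,"ay":0,"az":0},{"x":-0.001,"y":0,"z":0.0005,"ax":0,"ay":0,"az":0},{"x":-0.001,"y":0,"z":0,"ax":0,"ay":0,"az":0},{"x":-0.001,"y":0,"z":-0.03,"ax":0,"ay":0,"az":0},{"x":-0.001,"y":0,"z":-0.08,"ax":0,"ay":0,"az":0},{"x":-0.06,"y":0,"z":-0.13,"ax":0,"ay":0,"az":0},{"x":-0.06,"y":0,"z":-0.13,"ax":0,"ay":0,"az":0},{"x":-0.06,"y":0,"z":-0.13,"ax":0,"ay":0,"az":0}]' 0.066
python3 - <<'E'
from h import *
c=cam('wrist'); cv2.imwrite('pics/w7.png',c['frame'])
print(proj(c,[*tray(.90,(0,.216)),.028]))
go([.5208,.3331,.06],109.3)
E
```

```text
time_s: 15.7
ee_pos: [0.5399, -0.0976, 0.1533]
tool_rot: [[-0.809, 0.587, 0.009], [0.587, 0.809, -0.003], [-0.009, 0.003, -1.0]]
wrist_force: [-1.1, 0.2, -0.0]
gripper_width: 0.0661
grasp_force: 0.0
[319.0708 116.3706]
{'x': 0.2659, 'y': 0.3377, 'z': 0.0902, 'az': 34.75} rows 8.8 yaw0 144.05 j6 -70.2
```

View pics/w7.png

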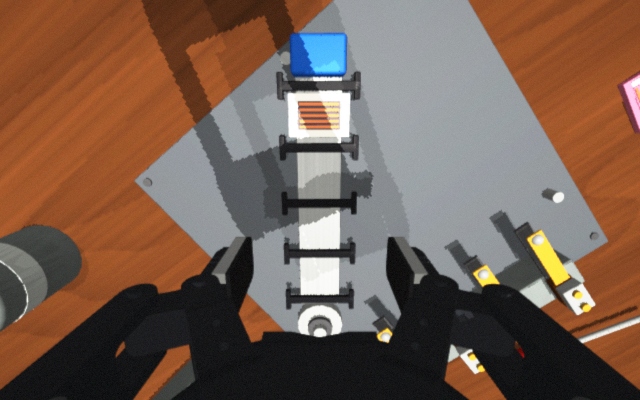

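Plate 1 is seated in nest 4 at (319,117), as predicted. Next plate.

```bash
python3 -m handwheel '[{"x":0.266,"y":0.338,"z":0.0,"ax":0,"ay":0,"az":34.8},{"x":0.266,"y":0.338,"z":0.0,"ax":0,"ay":0,"az":34.8},{"x":0.266,"y":0.338,"z":0.0,"ax":0,"ay":0,"az":34.8},{"x":0.266,"y":0.338,"z":0.0,"ax":0,"ay":0,"az":34.8},{"x":0.266,"y":0.338,"z":0.0,"ax":0,"ay":0,"az":34.8},{"x":0.266,"y":0.338,"z":0.0,"ax":0,"ay":0,"az":34.8},{"x":0.266,"y":0.338,"z":0.0,"ax":0,"ay":0,"az":34.8},{"x":0.266,"y":0.338,"z":0.03,"ax":0,"ay":0,"az":34.8},{"x":0.266,"y":0.338,"z":0.06,"ax":0,"ay":0,"az":34.8},{"x":0.266,"y":0.338,"z":0.06,"ax":0,"ay":0,"az":34.8},{"x":0.266,"y":0.338,"z":0.06,"ax":0,"ay":0,"az":34.8},{"x":0.266,"y":0.338,"z":0.06,"ax":0,"ay":0,"az":34.8}]'
python3 - <<'E'
from h import *
c=cam('wrist')
for o in plates(c):print(o)
go([.5208,.3331,-.001],109.3)
E
```

```text
time_s: 16.95
ee_pos: [0.5183, 0.3329, 0.0883]
tool_rot: [[-0.331, 0.944, -0.002], [0.944, 0.331, -0.002], [-0.001, -0.002, -1.0]]
wrist_force: [0.1, 0.1, 0.7]
gripper_width: 0.0661
grasp_force: 0.0
(array([0.461, 0.256]), np.float32(91.34707), [51.37651062011719, 58.238037109375])
(array([0.593, 0.309]), np.float32(109.14367), [14.799728393554688, 35.19343566894531])
(array([0.5208, 0.3333]), np.float32(19.415247), [38.11875534057617, 53.35995864868164])
(array([0.5273, 0.3988]), np.float32(176.75935), [37.471858978271484, 53.39080047607422])
{'x': -0.0001, 'y': 0.0014, 'z': 0.0907, 'az': -0.06} rows 1.8 yaw0 109.24 j6 8.2
```

```bash
python3 -m handwheel '[{"x":0,"y":0.001,"z":0.04,"ax":0,"ay":0,"az":0},{"x":0,"y":0.001,"z":0.07,"ax":0,"ay":0,"az":0},{"x":0,"y":0.001,"z":0.09,"ax":0,"ay":0,"az":0},{"x":0,"y":0.001,"z":0.09,"ax":0,"ay":0,"az":0},{"x":0,"y":0.001,"z":0.09,"ax":0,"ay":0,"az":0}]'
python3 -m handwheel '[{"x":0,"y":0,"z":0,"ax":0,"ay":0,"az":0},{"x":0,"y":0,"z":0,"ax":0,"ay":0,"az":0},{"x":0,"y":0,"z":0,"ax":0,"ay":0,"az":0},{"x":0,"y":0,"z":0,"ax":0,"ay":0,"az":0},{"x":0,"y":0,"z":0,"ax":0,"ay":0,"az":0}]' 0.045
python3 - <<'E'
from h import *
go([*tray(.90,(0,.112)),.06],np.degrees(TH+.90)+90)
E
```

```text
time_s: 17.5
ee_pos: [0.5214, 0.3335, 0.001]
tool_rot: [[-0.329, 0.944, 0.002], [0.944, 0.329, 0.001], [-0.0, 0.002, -1.0]]
wrist_force: [0.3, 0.0, -0.6]
gripper_width: 0.0659
grasp_force: 0.0
time_s: 18.0
ee_pos: [0.522, 0.3348, 0.0024]
tool_rot: [[-0.33, 0.944, 0.005], [0.944, 0.33, 0.001], [-0.0, 0.005, -1.0]]
wrist_force: [-0.7, -1.9, 7.0]
gripper_width: 0.0488
grasp_force: 61.8
{'x': -0.4484, 'y': -0.1009, 'z': -0.058, 'az': -34.9} rows 9.3 yaw0 109.29 j6 8.2
```

```bash
python3 -m handwheel '[{"x":0,"y":0,"z":-0.01,"ax":0,"ay":0,"az":0},{"x":0,"y":0,"z":-0.02,"ax":0,"ay":0,"az":0},{"x":0,"y":0,"z":-0.03,"ax":0,"ay":0,"az":0},{"x":0,"y":0,"z":-0.03,"ax":0,"ay":0,"az":0}]'
python3 - <<'E'
from h import *
c=cam('wrist'); f=c['frame'][150:330,180:460]; cv2.imwrite('pics/w8.png',cv2.resize(f,None,fx=2.5,fy=2.5,interpolation=cv2.INTER_CUBIC))
E
```

```text
time_s: 18.4
ee_pos: [0.5214, 0.3352, 0.0317]
tool_rot: [[-0.331, 0.944, 0.004], [0.944, 0.331, 0.002], [0.001, 0.005, -1.0]]
wrist_force: [-0.4, 0.7, -0.9]
gripper_width: 0.0488
grasp_force: 61.9
```

View pics/w8.png

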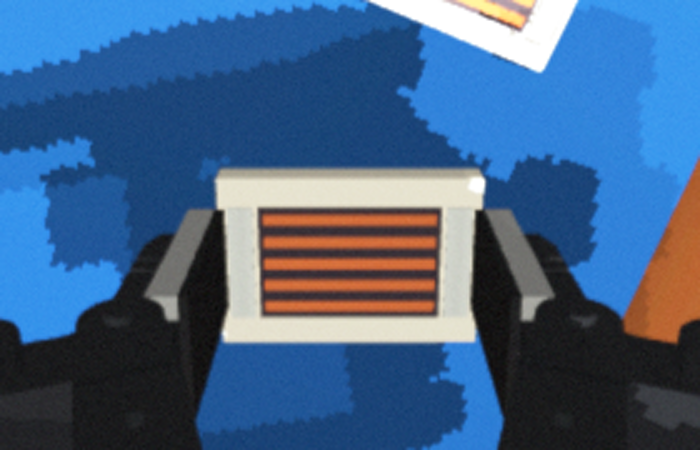

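The plate is held by its edges with the film clear, but pitched a few degrees. It should settle flat on release.

Run:
```python
from h import *
c=cam('wrist'); s=observe()
for q,z in[((266.8,218.8),.0085),((373.6,218.8),.0085),((370,286.8),.0028),((270,286),.0028)]:
    print(np.array(s['tool_rot']).T@(ray(c,*q,s['ee_pos'][2]+z)-s['ee_pos']))
go([*tray(.90,(0,.112)),.06],np.degrees(TH+.90)+90)
```

```text
[ 0.0185 -0.0242 -0.0085]
[ 0.0185  0.0269 -0.0085]
[-0.0222  0.028  -0.0028]
[-0.0217 -0.0253 -0.0028]
{'x': -0.4488, 'y': -0.0996, 'z': -0.0305, 'az': -34.89} rows 9.2 yaw0 109.31 j6 8.2
```

```bash
python3 -m handwheel '[{"x":0,"y":0,"z":-0.04,"ax":0,"ay":0,"az":0},{"x":-0.447,"y":-0.1,"z":-0.08,"ax":0,"ay":0,"az":-34.9},{"x":-0.447,"y":-0.1,"z":-0.08,"ax":0,"ay":0,"az":-34.9},{"x":-0.447,"y":-0.1,"z":-0.08,"ax":0,"ay":0,"az":-34.9},{"x":-0.447,"y":-0.1,"z":-0.08,"ax":0,"ay":0,"az":-34.9},{"x":-0.447,"y":-0.1,"z":-0.08,"ax":0,"ay":0,"az":-34.9},{"x":-0.447,"y":-0.1,"z":-0.08,"ax":0,"ay":0,"az":-34.9},{"x":-0.447,"y":-0.1,"z":-0.08,"ax":0,"ay":0,"az":-34.9},{"x":-0.447,"y":-0.1,"z":-0.08,"ax":0,"ay":0,"az":-34.9},{"x":-0.447,"y":-0.1,"z":-0.08,"ax":0,"ay":0,"az":-34.9},{"x":-0.447,"y":-0.1,"z":-0.03,"ax":0,"ay":0,"az":-34.9},{"x":-0.447,"y":-0.1,"z":-0.03,"ax":0,"ay":0,"az":-34.9},{"x":-0.447,"y":-0.1,"z":-0.03,"ax":0,"ay":0,"az":-34.9}]'
python3 - <<'E'
from h import *
c=cam('wrist'); f=c['frame'][100:360,160:480]; cv2.imwrite('pics/w9.png',cv2.resize(f,None,fx=2,fy=2,interpolation=cv2.INTER_CUBIC))
go([*tray(.90,(.0,.112)),.024],np.degrees(TH+.90)+90)
E
```

```text
time_s: 19.8
ee_pos: [0.5716, -0.1202, 0.0566]
tool_rot: [[-0.81, 0.586, -0.005], [0.586, 0.81, 0.002], [0.006, -0.001, -1.0]]
wrist_force: [-0.1, 0.4, 0.4]
gripper_width: 0.0491
grasp_force: 62.3
{'x': -0.0026, 'y': -0.0007, 'z': 0.0345, 'az': 0.01} rows 0.7 yaw0 144.21 j6 -71.6
```

View pics/w9.png

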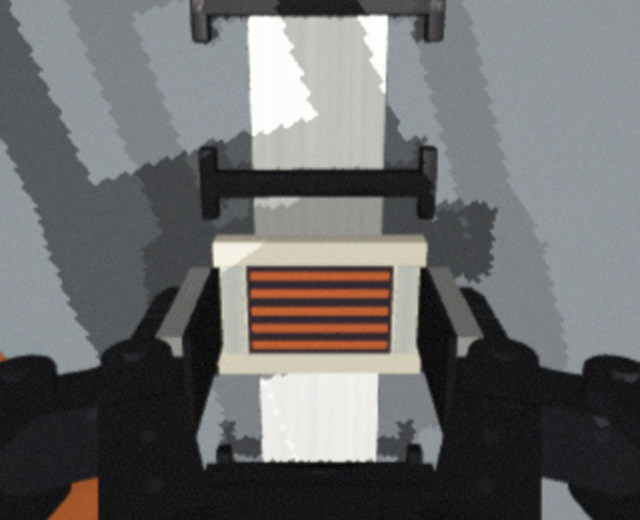

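```bash
python3 -m handwheel '[{"x":-0.001,"y":-0.001,"z":0.018,"ax":0,"ay":0,"az":0},{"x":-0.001,"y":-0.001,"z":0.028,"ax":0,"ay":0,"az":0},{"x":-0.001,"y":-0.001,"z":0.034,"ax":0,"ay":0,"az":0},{"x":-0.001,"y":-0.001,"z":0.034,"ax":0,"ay":0,"az":0},{"x":-0.001,"y":-0.001,"z":0.034,"ax":0,"ay":0,"az":0}]'
python3 - <<'E'
from h import *
go([*tray(.90,(.0,.112)),.024],np.degrees(TH+.90)+90)
E
```

```text
time_s: 20.35
ee_pos: [0.5741, -0.1215, 0.0257]
tool_rot: [[-0.812, 0.584, 0.001], [0.584, 0.812, -0.0], [-0.001, 0.0, -1.0]]
wrist_force: [-0.5, -0.0, -0.6]
gripper_width: 0.049
grasp_force: 62.3
{'x': -0.0007, 'y': 0.0, 'z': 0.0017, 'az': 0.05} rows 0.0 yaw0 144.25 j6 -71.7
```

```bash
python3 -m handwheel '[{"x":0.001,"y":0,"z":0.002,"ax":0,"ay":0,"az":0},{"x":0.001,"y":0,"z":0.002,"ax":0,"ay":0,"az":0},{"x":0.001,"y":0,"z":0.002,"ax":0,"ay":0,"az":0}]'
python3 -m handwheel '[{"x":0,"y":0,"z":0,"ax":0,"ay":0,"az":0},{"x":0,"y":0,"z":0,"ax":0,"ay":0,"az":0},{"x":0,"y":0,"z":0,"ax":0,"ay":0,"az":0},{"x":0,"y":0,"z":-0.03,"ax":0,"ay":0,"az":0},{"x":0,"y":0,"z":-0.08,"ax":0,"ay":0,"az":0},{"x":-0.08,"y":0,"z":-0.13,"ax":0,"ay":0,"az":0},{"x":-0.08,"y":0,"z":-0.13,"ax":0,"ay":0,"az":0},{"x":-0.08,"y":0,"z":-0.13,"ax":0,"ay":0,"az":0}]' 0.066
python3 - <<'E'
from h import *
c=cam('wrist'); cv2.imwrite('pics/w10.png',c['frame'])
print(proj(c,[*tray(.90,(0,.216)),.028]),proj(c,[*tray(.90,(0,.112)),.028]))
go([.5273,.3988,.05],86.7)
E
```

```text
time_s: 20.65
ee_pos: [0.573, -0.1214, 0.0234]
tool_rot: [[-0.811, 0.585, 0.0], [0.585, 0.811, -0.0], [-0.0, 0.0, -1.0]]
wrist_force: [-0.0, 0.2, -1.0]
gripper_width: 0.0488
grasp_force: 62.3
time_s: 21.45
ee_pos: [0.6424, -0.1716, 0.1578]
tool_rot: [[-0.81, 0.587, 0.01], [0.587, 0.81, -0.005], [-0.011, 0.002, -1.0]]
wrist_force: [0.7, 0.4, 0.5]
gripper_width: 0.066
grasp_force: 0.0
[319.1749 -56.7337] [319.2737  88.8073]
{'x': 0.4247, 'y': 0.3946, 'z': 0.1037, 'az': 57.43} rows 11.8 yaw0 144.13 j6 -73.9
```

View pics/w10.png

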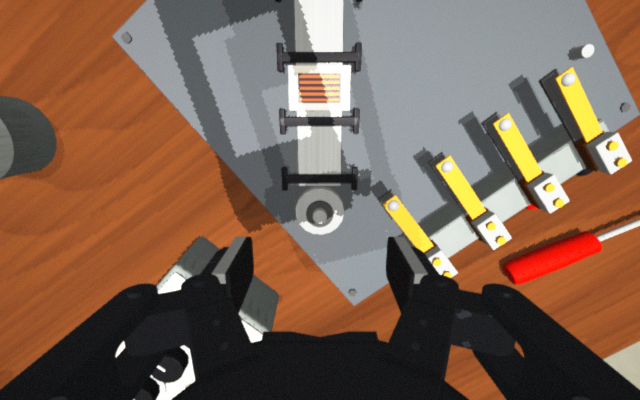

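Plate 2 is seated in nest 2 at (319,88). Now the third plate, for nest 1.

```bash
python3 -m handwheel '[{"x":0.425,"y":0.395,"z":0,"ax":0,"ay":0,"az":57.4},{"x":0.425,"y":0.395,"z":0,"ax":0,"ay":0,"az":57.4},{"x":0.425,"y":0.395,"z":0,"ax":0,"ay":0,"az":57.4},{"x":0.425,"y":0.395,"z":0,"ax":0,"ay":0,"az":57.4},{"x":0.425,"y":0.395,"z":0,"ax":0,"ay":0,"az":57.4},{"x":0.425,"y":0.395,"z":0,"ax":0,"ay":0,"az":57.4},{"x":0.425,"y":0.395,"z":0,"ax":0,"ay":0,"az":57.4},{"x":0.425,"y":0.395,"z":0,"ax":0,"ay":0,"az":57.4},{"x":0.425,"y":0.395,"z":0,"ax":0,"ay":0,"az":57.4},{"x":0.425,"y":0.395,"z":0,"ax":0,"ay":0,"az":57.4},{"x":0.425,"y":0.395,"z":0,"ax":0,"ay":0,"az":57.4},{"x":0.425,"y":0.395,"z":0.03,"ax":0,"ay":0,"az":57.4},{"x":0.425,"y":0.395,"z":0.06,"ax":0,"ay":0,"az":57.4},{"x":0.425,"y":0.395,"z":0.06,"ax":0,"ay":0,"az":57.4},{"x":0.425,"y":0.395,"z":0.06,"ax":0,"ay":0,"az":57.4},{"x":0.425,"y":0.395,"z":0.06,"ax":0,"ay":0,"az":57.4}]'
python3 - <<'E'
from h import *
c=cam('wrist')
for o in plates(c):print(o)
go([.5273,.3988,-.002],86.7)
E
```

```text
time_s: 23.1
ee_pos: [0.5248, 0.4003, 0.0948]
tool_rot: [[0.057, 0.998, 0.002], [0.998, -0.057, 0.001], [0.001, 0.002, -1.0]]
wrist_force: [0.3, -0.4, 0.6]
gripper_width: 0.0657
grasp_force: 0.0
(array([0.5449, 0.2684]), np.float32(176.74327), [9.819414138793945, 49.504066467285156])
(array([0.4905, 0.2715]), np.float32(176.7433), [9.815725326538086, 48.55193328857422])
(array([0.4533, 0.3283]), np.float32(39.070065), [68.41413116455078, 71.50660705566406])
(array([0.5866, 0.3339]), np.float32(86.77536), [16.845380783081055, 60.8319091796875])
(array([0.5273, 0.3988]), np.float32(176.7792), [37.457550048828125, 53.390586853027344])
{'x': -0.0017, 'y': 0.0019, 'z': 0.0974, 'az': 0.02} rows 1.9 yaw0 86.72 j6 35.7
```

```bash
python3 -m handwheel '[{"x":-0.0015,"y":0.002,"z":0.045,"ax":0,"ay":0,"az":0},{"x":-0.0015,"y":0.002,"z":0.078,"ax":0,"ay":0,"az":0},{"x":-0.0015,"y":0.002,"z":0.097,"ax":0,"ay":0,"az":0},{"x":-0.0015,"y":0.002,"z":0.097,"ax":0,"ay":0,"az":0},{"x":-0.0015,"y":0.002,"z":0.097,"ax":0,"ay":0,"az":0},{"x":-0.0015,"y":0.002,"z":0.097,"ax":0,"ay":0,"az":0}]'
python3 - <<'E'
from h import *
go([.5273,.3988,-.002],86.7)
E
```

```text
time_s: 23.75
ee_pos: [0.5272, 0.3991, -0.0023]
tool_rot: [[0.057, 0.998, 0.002], [0.998, -0.057, 0.001], [0.001, 0.002, -1.0]]
wrist_force: [-0.3, -0.7, 0.6]
gripper_width: 0.0663
grasp_force: 0.0
{'x': -0.0003, 'y': 0.0001, 'z': -0.0003, 'az': 0.04} rows 0.0 yaw0 86.74 j6 35.5
```

Right at the height that worked for the first plate. Closing and lifting.

```bash
python3 -m handwheel '[{"x":0,"y":0,"z":0,"ax":0,"ay":0,"az":0},{"x":0,"y":0,"z":0,"ax":0,"ay":0,"az":0},{"x":0,"y":0,"z":0,"ax":0,"ay":0,"az":0},{"x":0,"y":0,"z":0,"ax":0,"ay":0,"az":0},{"x":0,"y":0,"z":0,"ax":0,"ay":0,"az":0},{"x":0,"y":0,"z":-0.02,"ax":0,"ay":0,"az":0},{"x":0,"y":0,"z":-0.06,"ax":0,"ay":0,"az":0},{"x":0,"y":0,"z":-0.1,"ax":0,"ay":0,"az":0},{"x":0,"y":0,"z":-0.1,"ax":0,"ay":0,"az":0}]' 0.045
python3 - <<'E'
from h import *
c=cam('wrist'); cv2.imwrite('pics/w11.png',cv2.resize(c['frame'][150:330,180:460],None,fx=2.5,fy=2.5,interpolation=cv2.INTER_CUBIC))
go([*tray(.90,(0,.06)),.10],np.degrees(TH+.90)+90)
E
```

```text
time_s: 24.65
ee_pos: [0.5299, 0.4016, 0.1053]
tool_rot: [[0.056, 0.998, 0.013], [0.998, -0.056, 0.008], [0.009, 0.013, -1.0]]
wrist_force: [0.2, 0.8, 0.1]
gripper_width: 0.0495
grasp_force: 62.3
{'x': -0.5472, 'y': 0.1191, 'z': -0.0005, 'az': -57.4} rows 11.2 yaw0 86.79 j6 35.5
```

View pics/w11.png

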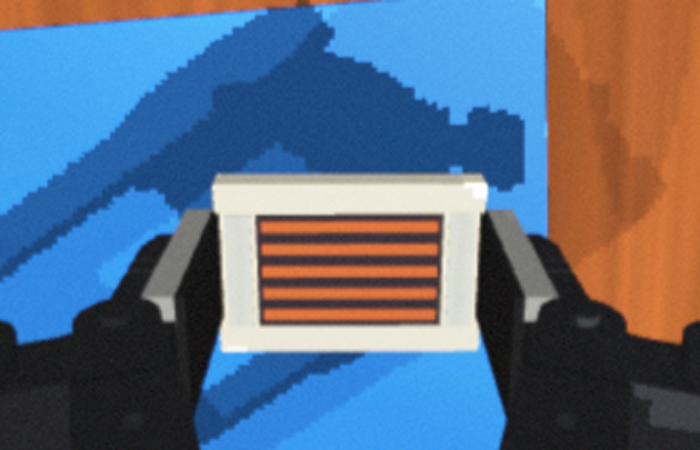

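The third plate is held by its edges with the film clear. Moving over nest 1.

```bash
python3 -m handwheel '[{"x":-0.547,"y":0.119,"z":0,"ax":0,"ay":0,"az":-57.4},{"x":-0.547,"y":0.119,"z":0,"ax":0,"ay":0,"az":-57.4},{"x":-0.547,"y":0.119,"z":0,"ax":0,"ay":0,"az":-57.4},{"x":-0.547,"y":0.119,"z":0,"ax":0,"ay":0,"az":-57.4},{"x":-0.547,"y":0.119,"z":0,"ax":0,"ay":0,"az":-57.4},{"x":-0.547,"y":0.119,"z":0,"ax":0,"ay":0,"az":-57.4},{"x":-0.547,"y":0.119,"z":0,"ax":0,"ay":0,"az":-57.4},{"x":-0.547,"y":0.119,"z":0,"ax":0,"ay":0,"az":-57.4},{"x":-0.547,"y":0.119,"z":0,"ax":0,"ay":0,"az":-57.4},{"x":-0.547,"y":0.119,"z":0,"ax":0,"ay":0,"az":-57.4},{"x":-0.547,"y":0.119,"z":0,"ax":0,"ay":0,"az":-57.4},{"x":-0.547,"y":0.119,"z":0,"ax":0,"ay":0,"az":-57.4},{"x":-0.547,"y":0.119,"z":0.03,"ax":0,"ay":0,"az":-57.4},{"x":-0.547,"y":0.119,"z":0.04,"ax":0,"ay":0,"az":-57.4},{"x":-0.547,"y":0.119,"z":0.04,"ax":0,"ay":0,"az":-57.4},{"x":-0.547,"y":0.119,"z":0.04,"ax":0,"ay":0,"az":-57.4}]'
python3 - <<'E'
from h import *
go([*tray(.90,(.0,.06)),.0215],np.degrees(TH+.90)+90)
c=cam('wrist'); s=observe(); R=np.array(s['tool_rot'])
hsv=cv2.cvtColor(c['frame'],cv2.COLOR_BGR2HSV)
m=cv2.inRange(hsv,(3,120,120),(20,255,255)); m[:220]=0;m[290:]=0;m[:,:270]=0;m[:,:370][:, 370:]=0; m[:,370:]=0
k=cv2.boundingRect(m); print('film box',k)
x,y,w,h=k
for q in[(x,y),(x+w,y),(x,y+h),(x+w,y+h)]: print(R.T@(ray(c,*q,s['ee_pos'][2]+.0087)-s['ee_pos']))
E
```

```text
time_s: 26.3
ee_pos: [0.6139, -0.1526, 0.0556]
tool_rot: [[-0.812, 0.584, -0.001], [0.584, 0.812, 0.001], [0.001, -0.0, -1.0]]
wrist_force: [-0.4, 0.0, 0.7]
gripper_width: 0.0499
grasp_force: 62.3
{'x': -0.0022, 'y': 0.002, 'z': 0.0341, 'az': 0.07} rows 0.7 yaw0 144.26 j6 -73.4
film box (284, 238, 72, 40)
[ 0.0099 -0.0168 -0.0087]
[ 0.01    0.0177 -0.0087]
[-0.0117 -0.0175 -0.0087]
[-0.0117  0.0185 -0.0087]
```

```bash
python3 -m handwheel '[{"x":-0.001,"y":0.0015,"z":0.018,"ax":0,"ay":0,"az":0},{"x":-0.001,"y":0.0015,"z":0.028,"ax":0,"ay":0,"az":0},{"x":-0.001,"y":0.0015,"z":0.033,"ax":0,"ay":0,"az":0},{"x":-0.001,"y":0.0015,"z":0.033,"ax":0,"ay":0,"az":0},{"x":-0.001,"y":0.0015,"z":0.033,"ax":0,"ay":0,"az":0}]'
python3 - <<'E'
from h import *
go([*tray(.90,(.0,.06)),.0205],np.degrees(TH+.90)+90)
E
```

```text
time_s: 26.85
ee_pos: [0.6163, -0.1529, 0.0236]
tool_rot: [[-0.811, 0.585, 0.001], [0.585, 0.811, -0.0], [-0.001, 0.0, -1.0]]
wrist_force: [0.2, -0.5, 0.0]
gripper_width: 0.0496
grasp_force: 62.3
{'x': -0.0001, 'y': 0.0008, 'z': 0.0031, 'az': 0.02} rows 0.1 yaw0 144.21 j6 -73.3
```

```bash
python3 -m handwheel '[{"x":0.001,"y":0.0005,"z":0.0025,"ax":0,"ay":0,"az":0},{"x":0.001,"y":0.0005,"z":0.0025,"ax":0,"ay":0,"az":0},{"x":0.001,"y":0.0005,"z":0.0025,"ax":0,"ay":0,"az":0}]'
python3 -m handwheel '[{"x":0,"y":0,"z":0,"ax":0,"ay":0,"az":0},{"x":0,"y":0,"z":0,"ax":0,"ay":0,"az":0},{"x":0,"y":0,"z":0,"ax":0,"ay":0,"az":0},{"x":0,"y":0,"z":-0.03,"ax":0,"ay":0,"az":0},{"x":0,"y":0,"z":-0.08,"ax":0,"ay":0,"az":0},{"x":0,"y":0,"z":-0.13,"ax":0,"ay":0,"az":0},{"x":-0.03,"y":0,"z":-0.22,"ax":0,"ay":0,"az":0},{"x":-0.03,"y":0,"z":-0.22,"ax":0,"ay":0,"az":0},{"x":-0.03,"y":0,"z":-0.22,"ax":0,"ay":0,"az":0},{"x":-0.03,"y":0,"z":-0.22,"ax":0,"ay":0,"az":0}]' 0.066
cat >> h.py <<'E'
def films(c,a):
    hsv=cv2.cvtColor(c['frame'],cv2.COLOR_BGR2HSV)
    for n,y in((1,.06),(2,.112),(3,.164),(4,.216)):
        poly=np.array([proj(c,[*tray(a,(i*.018,y+j*.012)),.028]) for i,j in((-1.35,-1.6),(1.35,-1.6),(1.35,1.6),(-1.35,1.6))]); mm=np.zeros(hsv.shape[:2],'u1'); cv2.fillConvexPoly(mm,poly.round().astype(np.int32),255)
        q=cv2.inRange(hsv,(3,90,60),(28,255,255))&mm; v,u=np.nonzero(q)
        if len(u)<60: print(n,'empty',len(u),poly.mean(0)); continue
        r=cv2.minAreaRect(np.array([ray(c,a_,b_,.028)[:2]*1000 for a_,b_ in zip(u,v)],'f4'))
        d=rot(-TH-a)@(np.array(r[0])/1000-PIN)-[0,y]; print(n,'offset mm',d*1000,'size',r[1],'ang',r[2])
E
python3 - <<'E'
from h import *
c=cam('wrist'); cv2.imwrite('pics/w12.png',c['frame']); films(c,.9)
# depth check of plate tops
for y in(.06,.112,.164,.216): print([round(float(pt(c,*proj(c,[*tray(.9,(x,y+d)),.028]))[2]),4) for x,d in((0,0),(.02,0),(-.02,0),(0,.014),(0,-.014))])
E
```

```text
time_s: 27.15
ee_pos: [0.6155, -0.152, 0.0209]
tool_rot: [[-0.811, 0.585, 0.0], [0.585, 0.811, -0.0], [-0.0, 0.0, -1.0]]
wrist_force: [0.2, 0.3, -0.5]
gripper_width: 0.0496
grasp_force: 62.3
time_s: 28.15
ee_pos: [0.6405, -0.1698, 0.2423]
tool_rot: [[-0.811, 0.585, 0.003], [0.585, 0.811, -0.001], [-0.003, 0.001, -1.0]]
wrist_force: [-0.6, 0.7, -0.9]
gripper_width: 0.0664
grasp_force: 0.0
1 offset mm [-0.1908  0.2199] size (33.09914779663086, 20.94069480895996) ang 54.25569152832031
2 offset mm [-0.8041  0.6714] size (32.882659912109375, 21.4215087890625) ang 54.266483306884766
3 empty 0 [319.2558  45.791 ]
4 empty 39 [319.3103  -9.478 ]
[0.0306, 0.0289, 0.0304, 0.0298, 0.0285]
[0.0295, 0.0305, 0.0284, 0.029, 0.0306]
[0.0258, 0.0231, 0.014, 0.0244, 0.0221]
[0.3134, 0.3115, 0.3123, 0.3069, 0.0292]
```

Plates 1 and 2 are centred within 1 mm and nest 3 is empty. The tray's out-stop peg stands beside the block where I want to push, so I'm checking its position and height.

Run:
```python
from h import *
for n in('top','scene','wrist'):
    c=cam(n); D=c['depth']; Ki=np.linalg.inv(c['camera_matrix']); v,u=np.nonzero(D>0)
    P=(c['R']@((Ki@np.vstack([u,v,np.ones(len(u))]))*D[v,u])).T+c['t']
    for nm,q in(('home',PIN+rot(TH)@[.0274,.2621]),('out',tray(.9,(-.027,.264)))):
        d=np.linalg.norm(P[:,:2]-q,axis=1)
        m=(d<.014)&(P[:,2]>.014)&(P[:,2]<.06); J=(P[m][:,:2]-PIN)@rot(-TH-(.9 if nm=='out' else 0)).T if m.any() else None
        if nm=='out' and m.any(): k=J[:,0]<-.023; J=J[k]; Z=P[m][k]
        elif m.any(): Z=P[m]
        if m.any() and len(J): print(n,nm,len(J),'zmax',Z[:,2].max(),np.median(Z[:,2]),'xy',J.min(0),J.max(0))
```

```text
top home 18 zmax 0.029215263804593272 0.022651973204966702 xy [0.0207 0.2522] [0.0337 0.2723]
top out 3 zmax 0.025889941325146992 0.01833186782351026 xy [-0.0239  0.2627] [-0.0231  0.2714]
scene home 5 zmax 0.025710632274892564 0.02482654283989305 xy [0.0212 0.2615] [0.0287 0.2671]
scene out 25 zmax 0.044261845163436675 0.025658063601835757 xy [-0.0351  0.2513] [-0.0233  0.2776]
wrist home 133 zmax 0.027567485378374668 0.02469815546004578 xy [0.0225 0.2537] [0.0323 0.2688]
```

Run:
```python
from h import *
p=tray(.9,(-.045,.264)); print(p); go([*p,.15],np.degrees(TH+.9))
rows(np.array([*p,.032]),TH+.9,[(*tray(b,(-.033,.264)),.032,TH+b) for b in np.arange(.9,-.01,-.05)])
```

```text
[ 0.4251 -0.0695]
{'x': 0.2311, 'y': -0.0441, 'z': 0.0889, 'az': 90.01} rows 5.0 yaw0 144.21 j6 -73.9
{"x":0.012,"y":-0.000,"z":0.000,"ax":0,"ay":0,"az":0.0},{"x":0.025,"y":-0.001,"z":0.000,"ax":0,"ay":0,"az":2.9},{"x":0.039,"y":-0.002,"z":0.000,"ax":0,"ay":0,"az":5.7},{"x":0.052,"y":-0.002,"z":0.000,"ax":0,"ay":0,"az":8.6},{"x":0.065,"y":-0.001,"z":0.000,"ax":0,"ay":0,"az":11.5},{"x":0.078,"y":0.000,"z":0.000,"ax":0,"ay":0,"az":14.3},{"x":0.091,"y":0.002,"z":0.000,"ax":0,"ay":0,"az":17.2},{"x":0.105,"y":0.005,"z":0.000,"ax":0,"ay":0,"az":20.1},{"x":0.117,"y":0.008,"z":0.000,"ax":0,"ay":0,"az":22.9},{"x":0.130,"y":0.012,"z":0.000,"ax":0,"ay":0,"az":25.8},{"x":0.143,"y":0.016,"z":0.000,"ax":0,"ay":0,"az":28.6},{"x":0.155,"y":0.022,"z":0.000,"ax":0,"ay":0,"az":31.5},{"x":0.167,"y":0.027,"z":0.000,"ax":0,"ay":0,"az":34.4},{"x":0.178,"y":0.034,"z":0.000,"ax":0,"ay":0,"az":37.2},{"x":0.190,"y":0.041,"z":0.000,"ax":0,"ay":0,"az":40.1},{"x":0.201,"y":0.048,"z":0.000,"ax":0,"ay":0,"az":43.0},{"x":0.211,"y":0.056,"z":0.000,"ax":0,"ay":0,"az":45.8},{"x":0.222,"y":0.065,"z":0.000,"ax":0,"ay":0,"az":48.7},{"x":0.231,"y":0.074,"z":0.000,"ax":0,"ay":0,"az":51.6},
```

```bash
python3 -m handwheel '[{"x":0.231,"y":-0.044,"z":0.03,"ax":0,"ay":0,"az":90},{"x":0.231,"y":-0.044,"z":0.03,"ax":0,"ay":0,"az":90},{"x":0.231,"y":-0.044,"z":0.03,"ax":0,"ay":0,"az":90},{"x":0.231,"y":-0.044,"z":0.03,"ax":0,"ay":0,"az":90},{"x":0.231,"y":-0.044,"z":0.03,"ax":0,"ay":0,"az":90},{"x":0.231,"y":-0.044,"z":0.03,"ax":0,"ay":0,"az":90},{"x":0.231,"y":-0.044,"z":0.03,"ax":0,"ay":0,"az":90},{"x":0.231,"y":-0.044,"z":0.03,"ax":0,"ay":0,"az":90},{"x":0.231,"y":-0.044,"z":0.03,"ax":0,"ay":0,"az":90},{"x":0.231,"y":-0.044,"z":0.09,"ax":0,"ay":0,"az":90},{"x":0.231,"y":-0.044,"z":0.09,"ax":0,"ay":0,"az":90},{"x":0.231,"y":-0.044,"z":0.09,"ax":0,"ay":0,"az":90},{"x":0.231,"y":-0.044,"z":0.09,"ax":0,"ay":0,"az":90},{"x":0.231,"y":-0.044,"z":0.09,"ax":0,"ay":0,"az":90}]' 0
python3 - <<'E'
from h import *
c=cam('wrist'); cv2.imwrite('pics/w13.png',c['frame']); films(c,.9)
p=tray(.9,(-.045,.264)); go([*p,.032],np.degrees(TH+.9))
E
```

```text
time_s: 29.75
ee_pos: [0.4275, -0.0703, 0.1519]
tool_rot: [[0.584, 0.812, 0.002], [0.812, -0.584, -0.001], [0.001, 0.003, -1.0]]
wrist_force: [0.2, 0.9, 0.5]
gripper_width: -0.0002
grasp_force: 0.0
1 offset mm [ 0.1705 -0.8314] size (33.71245574951172, 22.074451446533203) ang 54.335792541503906
2 offset mm [ 0.0496 -0.165 ] size (33.75286102294922, 22.043901443481445) ang 54.17508316040039
3 empty 0 [430.9499 138.0527]
4 offset mm [-1.0586  0.7536] size (33.75, 21.71576499938965) ang 54.28459930419922
{'x': -0.0009, 'y': -0.003, 'z': 0.1201, 'az': 0.06} rows 2.4 yaw0 54.25 j6 18.9
```

All three plates lie within 1.3 mm of their nest centres. Descending and pushing home.

```bash
python3 -m handwheel '[{"x":-0.001,"y":-0.003,"z":0.05,"ax":0,"ay":0,"az":0},{"x":-0.001,"y":-0.003,"z":0.09,"ax":0,"ay":0,"az":0},{"x":-0.001,"y":-0.003,"z":0.119,"ax":0,"ay":0,"az":0},{"x":-0.001,"y":-0.003,"z":0.119,"ax":0,"ay":0,"az":0},{"x":-0.001,"y":-0.003,"z":0.119,"ax":0,"ay":0,"az":0}]'
python3 -m handwheel '[{"x":0.012,"y":0,"z":0,"ax":0,"ay":0,"az":0},{"x":0.025,"y":-0.001,"z":0,"ax":0,"ay":0,"az":2.9},{"x":0.039,"y":-0.002,"z":0,"ax":0,"ay":0,"az":5.7},{"x":0.052,"y":-0.002,"z":0,"ax":0,"ay":0,"az":8.6},{"x":0.065,"y":-0.001,"z":0,"ax":0,"ay":0,"az":11.5},{"x":0.078,"y":0,"z":0,"ax":0,"ay":0,"az":14.3},{"x":0.091,"y":0.002,"z":0,"ax":0,"ay":0,"az":17.2},{"x":0.105,"y":0.005,"z":0,"ax":0,"ay":0,"az":20.1},{"x":0.117,"y":0.008,"z":0,"ax":0,"ay":0,"az":22.9}]'
python3 - <<'E'
from h import *
c=cam('wrist'); films(c,.5)
p=tray(.5,(-.033,.264)); go([*p,.032],np.degrees(TH+.5))
rows(np.array([*p,.032]),TH+.5,[(*tray(b,(-.033 if b>.04 else -.031,.264)),.032,TH+b) for b in np.arange(.45,-.01,-.05)])
E
```

```text
time_s: 30.3
ee_pos: [0.4246, -0.0694, 0.0328]
tool_rot: [[0.585, 0.811, 0.001], [0.811, -0.585, -0.0], [0.0, 0.001, -1.0]]
wrist_force: [-0.1, 0.1, 0.9]
gripper_width: 0.0004
grasp_force: 0.0
time_s: 31.2
ee_pos: [0.5012, 0.0217, 0.0343]
tool_rot: [[0.855, 0.518, 0.005], [0.518, -0.855, -0.001], [0.003, 0.004, -1.0]]
wrist_force: [-1.0, -2.1, 1.0]
gripper_width: 0.0002
grasp_force: 0.9
1 empty 0 [717.8358 182.1757]
2 offset mm [ 0.6075 -1.1901] size (34.71400833129883, 22.105281829833984) ang 31.237098693847656
3 empty 0 [515.2973 182.2424]
4 offset mm [0.1246 0.3791] size (34.714454650878906, 22.172760009765625) ang 31.23651123046875
{'x': -0.003, 'y': 0.0002, 'z': 0.0025, 'az': -0.1} rows 0.1 yaw0 31.18 j6 54.9
{"x":0.013,"y":-0.001,"z":0.000,"ax":0,"ay":0,"az":2.9},{"x":0.027,"y":-0.002,"z":0.000,"ax":0,"ay":0,"az":5.7},{"x":0.040,"y":-0.002,"z":0.000,"ax":0,"ay":0,"az":8.6},{"x":0.053,"y":-0.001,"z":0.000,"ax":0,"ay":0,"az":11.5},{"x":0.066,"y":0.000,"z":0.000,"ax":0,"ay":0,"az":14.3},{"x":0.079,"y":0.002,"z":0.000,"ax":0,"ay":0,"az":17.2},{"x":0.093,"y":0.005,"z":0.000,"ax":0,"ay":0,"az":20.1},{"x":0.105,"y":0.008,"z":0.000,"ax":0,"ay":0,"az":22.9},{"x":0.118,"y":0.012,"z":0.000,"ax":0,"ay":0,"az":25.8},{"x":0.132,"y":0.017,"z":0.000,"ax":0,"ay":0,"az":28.6},
```

Tray moving at 0.5 rad with plates riding well. Continuing.

```bash
python3 -m handwheel '[{"x":0.013,"y":-0.001,"z":0,"ax":0,"ay":0,"az":2.9},{"x":0.027,"y":-0.002,"z":0,"ax":0,"ay":0,"az":5.7},{"x":0.04,"y":-0.002,"z":0,"ax":0,"ay":0,"az":8.6},{"x":0.053,"y":-0.001,"z":0,"ax":0,"ay":0,"az":11.5},{"x":0.066,"y":0,"z":0,"ax":0,"ay":0,"az":14.3},{"x":0.079,"y":0.002,"z":0,"ax":0,"ay":0,"az":17.2},{"x":0.093,"y":0.005,"z":0,"ax":0,"ay":0,"az":20.1},{"x":0.105,"y":0.008,"z":0,"ax":0,"ay":0,"az":22.9},{"x":0.118,"y":0.012,"z":0,"ax":0,"ay":0,"az":25.8},{"x":0.13,"y":0.016,"z":0,"ax":0,"ay":0,"az":28.6},{"x":0.13,"y":0.016,"z":0,"ax":0,"ay":0,"az":28.6},{"x":0.13,"y":0.016,"z":0,"ax":0,"ay":0,"az":28.6}]'
python3 - <<'E'
from h import *
s=observe(); print('TCP in jig',rot(-TH)@(np.array(s['ee_pos'][:2])-PIN))
E
```

```text
time_s: 32.45
ee_pos: [0.619, 0.0755, 0.0329]
tool_rot: [[0.999, 0.049, 0.003], [0.049, -0.999, 0.0], [0.003, -0.0, -1.0]]
wrist_force: [0.7, 0.3, -0.7]
gripper_width: 0.0001
grasp_force: 0.0
TCP in jig [-0.0344  0.2647]
```

```bash
python3 -m handwheel '[{"x":0.002,"y":0,"z":0,"ax":0,"ay":0,"az":0},{"x":0.004,"y":0,"z":0,"ax":0,"ay":0,"az":0},{"x":0.004,"y":0,"z":0,"ax":0,"ay":0,"az":0}]'
python3 -m handwheel '[{"x":-0.012,"y":0,"z":0,"ax":0,"ay":0,"az":0},{"x":-0.03,"y":0,"z":-0.03,"ax":0,"ay":0,"az":0},{"x":-0.06,"y":0.05,"z":-0.08,"ax":0,"ay":0,"az":0},{"x":-0.06,"y":0.1,"z":-0.13,"ax":0,"ay":0,"az":0},{"x":-0.06,"y":0.12,"z":-0.18,"ax":0,"ay":0,"az":0},{"x":-0.06,"y":0.12,"z":-0.2,"ax":0,"ay":0,"az":0},{"x":-0.06,"y":0.12,"z":-0.2,"ax":0,"ay":0,"az":0},{"x":-0.06,"y":0.12,"z":-0.2,"ax":0,"ay":0,"az":0}]'
python3 - <<'E'
from h import *
c=cam('wrist'); cv2.imwrite('pics/w14.png',c['frame']); films(c,0)
hsv=cv2.cvtColor(c['frame'],cv2.COLOR_BGR2HSV); m=cv2.inRange(hsv,(95,120,60),(125,255,255))
for k in cv2.findContours(m,0,1)[0]:
    if cv2.contourArea(k)<300: continue
    M=cv2.moments(k); u,v=M['m10']/M['m00'],M['m01']/M['m00']; d=rot(-TH)@(ray(c,u,v,.040)[:2]-PIN); print('blue',cv2.contourArea(k),d,np.arctan2(-d[0],d[1]))
E
```

```text
time_s: 32.75
ee_pos: [0.6203, 0.0753, 0.0321]
tool_rot: [[0.999, 0.048, -0.004], [0.048, -0.999, 0.0], [-0.004, -0.0, -1.0]]
wrist_force: [-6.9, 0.2, 4.1]
gripper_width: -0.0001
grasp_force: 2.9
time_s: 33.55
ee_pos: [0.5692, -0.0487, 0.2356]
tool_rot: [[0.999, 0.046, 0.008], [0.046, -0.999, -0.002], [0.008, 0.002, -1.0]]
wrist_force: [0.4, -0.7, -0.2]
gripper_width: 0.0004
grasp_force: 0.0
1 offset mm [ 3.921  -3.0619] size (40.85352325439453, 27.714263916015625) ang 1.9357243776321411
2 offset mm [3.8397 0.4747] size (40.911964416503906, 21.495655059814453) ang 1.3807590007781982
3 empty 34 [300.3778  90.0042]
4 offset mm [3.7525 2.0469] size (41.666446685791016, 22.276206970214844) ang 5.846116065979004
blue 15615.0 [-0.129   0.4545] 0.276563045800669
blue 1330.5 [-0.0001  0.2615] 0.00022914418952283525
```

```bash
sed -i 's/(3,90,60),(28,255,255)/(3,90,60),(14,255,255)/' h.py
python3 - <<'E'
from h import *
c=cam('wrist'); films(c,0); st()
E
```

```text
1 offset mm [1.0742 0.0009] size (34.94902420043945, 21.662025451660156) ang 2.8917036056518555
2 offset mm [0.4845 0.6725] size (33.939208984375, 21.31600570678711) ang 2.7472143173217773
3 empty 0 [301.5407  87.6281]
4 offset mm [0.7982 0.9166] size (32.88472366333008, 19.262359619140625) ang 2.7473597526550293
{'time_s': 33.65, 'ee_pos': [0.5673, -0.047, 0.2302], 'tool_rot': [[0.9989, 0.0475, -0.0014], [0.0475, -0.9989, 0.0007], [-0.0014, -0.0008, -1.0]], 'wrist_force': [-0.2106, -0.5532, -0.1783], 'gripper_width': 0.0001, 'grasp_force': 0.0, 'joints': [-10.4573, 7.5278, 75.8849, 0.0253, 96.6747, 76.8241]}
```

Tray home, plates in nests 1, 2 and 4 within about 1 mm, nest 3 empty, arm clear. Handing in.

```bash
python3 -c "
from station import finish_job
print(finish_job())"
```

```text
the job is handed in; nothing more can be done
None
```

The job is handed in, with no verdict returned: finger 3 was the weak one, so its nest stays empty, the three plates lie film up and within about 1.3 mm of centre in nests 1, 2 and 4, and the tray is home on its stop.

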